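# Tighten the bracket nut between the ribs

## Robot

A 6-joint arm with a two-finger parallel gripper is mounted at the origin on the work surface. World frame = base frame: x ahead of the robot, y to its left, z up, the work surface at z = 0. Lengths are in m, angles in rad, forces in N, time in s.
With the tool pointing down it reaches from about 0.375 to 0.9 m from the base axis. Payload 3.1 kg.
Tool frame: the origin (TCP) lies at the very end of the fingers, on their centre line; the grasp point (between the pads) lies 19 mm behind it; z points along the fingers, y is the direction in which the jaws open and shut (so a half turn about z gives the same grasp; the last joint's range is limited). The gripper opens to 85 mm and grips with 20 to 120 N. Pads are 22 mm wide; open, the fingers measure 114 mm over their backs; the gripper's body (76 mm by 85 mm) begins 54 mm behind the grasp point. The pads swing forward as they close: fully open they stand 13 mm farther back than shut.
Start: joints at [-1.504, 0.527, 1.433, -0, 1.181, -0.178], TCP at [0.152, -0.606, 0.231] pointing down, gripper open.
Joint ranges: [-3.08, 3.08], [-0.75, 2.2], [0.22, 2.44], [-1.43, 4.57], [0, 2.65], [-2.85, 2.85]. Speed limits (rad/s): [2.79, 2.79, 3.14, 3.14, 3.14, 3.14].

## Interface

Orientations are given as a unit quaternion [x, y, z, w].
In Python, from cell import get_state, capture, hand_in, recognise, outline_of, pinpoint gives the robot as it stands.
- The arm moves only by the tool move_arm, never from a script. Its argument "commands" is a list of rows, each an object with "linear": the shift along the tool's x, y, z as a fraction of full scale, a list of three; "rotation": the turn, a rotation vector about the tool's x, y, z as a fraction of full scale, a list of three. A call has 1 to 8 rows; each row is the pose to reach, as a shift and turn from the pose commanded when the call began, along the tool's axes at that moment, turning the shorter way round; what a row does not reach only later rows make up. Full scale, the value 1, is 0.5 m for a shift and pi rad for a turn. A row lasts 1/10 s, in which the tool goes at most 50 mm and 8.59 degrees, less where a joint would pass 70% of its speed; a pose out of reach is approached as far as the arm can. A call with a number of a shift or a turn outside -1 to 1 is refused whole. A call with a gripper value outside its range is refused whole. "hand" is the opening, from 0 (shut) to 1 (fully open), set as the call begins (left out, the last holds). The fingers move at their own pace and stop on an object; the grip force is fixed at half the most. Time passes only in rows, so rows that repeat a pose let the fingers close. It gives the time, the measured TCP pose, the force and the opening at its end, in the units of the state.
- get_state(): the state, without advancing time (a new reading comes with each control period).
- capture(name): name is "side" or "top" or "wrist"; returns a dict with "img" (420x560x3 uint8, blue, green, red), "depth" (420x560 float32, m along the optical axis (not along the pixel's ray), 0 where there is no reading), "fx", "fy", "cx", "cy" (pixels), "dist" ([k1, k2, p1, p2, k3] as OpenCV has them; the pictures are not rectified), "camera_from_world" (4x4, takes a point from world to camera coordinates). Camera axes: x right, y up, looking along -z (the intrinsics and any distortion apply to the point x, -y, -z); pixel columns grow to the right and rows downward; lengths in m; the calibration is good to about 2 mm. A picture is of the moment at which its call begins.
- hand_in(): hands the job in, once; it reports no verdict.
Trained networks look in a picture, given as the dict that the camera call returned (one of the last four; its "shot" number tells which), for a name from the list of things; names that differ only in an ending like _2 or _b are one class to them, and where a whole thing is asked for, a point or a joint stands for the part that bears it (a point fixed in the world has none). Each returns a list of dicts, best first, with "p" (0 to 1); they miss things now and then, are a little off and sometimes report something else, mostly with a low value. They report only what shows in the picture. A call takes as long as a camera call. They do not tell look-alikes from the thing itself.
- recognise(picture, label): "box" ([left, top, right, bottom] in pixels, round what is visible of it).
- outline_of(picture, label): "mask" (420x560 bool, what is visible of it) and "box" ([left, top, right, bottom] in pixels, round what is visible of it).
- pinpoint(picture, label): "location" ([row, column] in pixels: a listed point, or the origin of a listed thing).
The state is a dict: "time_s": time; "joint_pos": joint angles; "dq": joint speeds; "joint_efforts": joint torques, N m; "eef_pos": TCP position; "tcp_rot": TCP orientation; "ft_force": force on the tool from outside, world axes, zero at the start; "wrist_torque": the same for the moment, N m; "grip_width": opening from 0.0 (shut) to 1.0 (fully open).
Only numpy, scipy, OpenCV 4.12 (cv2) and the standard library are available. Lean on these libraries where they do the work, as an engineer would, in place of code of your own. Each camera call takes 0.05 s, during which the arm holds its last target.

## Task

Tighten the nut on the signal-pole bracket with the wrench: the two ribs leave room for only a short swing, so lift the wrench and reseat it on the nut for each stroke, turning clockwise until the nut comes up against its stop, and then snug it there with a firm but moderate pull. Do not lean hard on the wrench, force it against the ribs, touch the bracket with the gripper or disturb the other things. At the end lay the wrench back flat on the black rubber mat and let go.

Things in the scene. Friction and masses are not known exactly. Their poses are not given: they have to be found in the camera images.
- bracket: Grey pole bracket, fixed. Origin: nut axis at bench level; z up; -x points from the nut midway between the ribs to a round collar (radius 78 mm, 87 mm high, axis at x -255 mm). Foot plate 12 mm thick: x -150 to 50, y +-150 mm, then x -335 to -145, y +-100 mm. The washer under the nut (radius 26 mm) has its top at z 17 mm: the seated wrench's underside rests on it.
- ribs: The bracket's two upright grey ribs, 6 mm thick, tops at z 62 mm, in the bracket's frame: straight from (-235, +-49) to (-80, +-133) mm in x, y. They stop the seated wrench, also when it is lifted just clear of the nut, when its handle points about 39 degrees to either side of the bracket's -x axis.
- nut_top (a point): Centre of the top of the brass hexagon nut: 36 mm across flats, 24 mm high, top 4 mm chamfered, top at z 41 mm in the bracket's frame; a dark stud (radius 11 mm) stands 10 mm above it. Turns with the nut: its x axis passes through the middle of the flat with a red paint mark; when tight that mark meets the red mark on the plate, on the bracket's +x axis.
- nut (a joint): Turn of the nut, rad: negative while loose (starts -2.2 to -1.5), grows as it turns clockwise seen from above, 0 at its hard stop. It stays where it is left. Turning takes about 0.5 N m about its axis. At the stop the load rises sharply: 1 to 1.5 N m there (12 to 18 N pulled sideways at the middle of the handle, or the same as a twist through the grip) is snug; over 2 N m is too much.
- wrench: Steel ring wrench, about 450 g. Origin: socket axis at its underside; z up; handle along -x. Hexagon through hole 38 mm across flats, 50 mm outside, 36 mm high; flats at +x and every 60 degrees: it seats when its yaw equals the nut's plus a multiple of 60 degrees (6 degrees of play each way). Tail boss at x -150 mm, radius 13, 36 mm high. It clears the nut's corners when lifted 24 mm.
- wrench_handle (a point): Middle of the wrench's handle bar (x -81, z 27 mm in the wrench's frame): grip here, across the 14 mm width; near the centre of mass. The bar is 16 mm high and free from x -25 to -137 mm.
- wrench_tail (a point): Underside of the wrench's tail boss (x -150, z 0 mm in the wrench's frame). After a stroke let the wrench back by its play before lifting it: lifted under load, the socket jams on the nut.
- mat: Black rubber mat fixed to the bench, 300 mm (its x) by 150 mm (its y), 4 mm thick; origin at the centre of its underside.
- spare_nut: Bystander: loose steel nut lying on the bracket's plate.
- washer: Bystander: loose washer lying on the bracket's plate.
- lens: Bystander: green signal lens, 160 mm across.
- screwdriver: Bystander: orange screwdriver.
- pliers: Bystander: pliers with a red and a blue grip.
- drill: Bystander: green and black cordless drill lying on its side.
- parts_tray: Bystander: grey open tray, 130 by 100 mm.
Not all that is in view belongs to the job. Leave any purple or turquoise look-alike of the wrench alone.

How it is judged:
By the outcome, as a careful person would: the job done as asked, in the order asked, and still so for the second after the job is handed in, with the robot touching nothing.
It also fails if it takes over 69 s, if anything falls off the work surface, if the arm or the gripper's body presses on something with over 40 N, if the wrist force passes 120 N, or if a joint passes its speed limit or range.

## Working session

There is one attempt and no reset: what is moved stays moved. The work goes in short steps, Python scripts to look and compute and a tool call to move; the robot and the scene stay as the last step left them, time stands still between calls to the robot, and variables do not carry over. Pictures are saved under pics/ and viewed, and the job is handed in when it is done.

Besides the shell and the picture viewer there is one more tool, called after "Request:" as a command line: name --argument value ..., lists and objects as JSON in quotes. move_arm: Moves the arm, as the interface text tells. Shift numbers are shares of 0.5 m and turn numbers shares of pi rad, none past 1 either way. Its arguments: {"type":"object","properties":{"commands":{"type":"array","items":{"type":"object","properties":{"linear":{"type":"array","items":{"type":"number","minimum":-1,"maximum":1}},"rotation":{"type":"array","items":{"type":"number","minimum":-1,"maximum":1}}}}},"hand":{"type":"number"}},"required":["commands"]}

```bash
mkdir -p pics; ls; cat > h.py <<'E'
import numpy as np, cv2
from cell import *
def shot(n,fn=None):
    c=capture(n)
    if fn: cv2.imwrite('pics/'+fn,c['img'])
    return c
def ray(c,row,col):
    K=np.array([[c['fx'],0,c['cx']],[0,c['fy'],c['cy']],[0,0,1.]])
    u=cv2.undistortPoints(np.array([[[col,row]]],float),K,np.array(c['dist'],float))[0,0]
    T=np.linalg.inv(np.array(c['camera_from_world']))
    d=T[:3,:3]@np.array([u[0],-u[1],-1.])
    return T[:3,3],d
def atz(c,row,col,z):
    o,d=ray(c,row,col); return o+d*(z-o[2])/d[2]
def atdepth(c,row,col):
    o,d=ray(c,row,col); return o+d*c['depth'][int(round(row)),int(round(col))]
def proj(c,p):
    q=np.array(c['camera_from_world'])@np.append(p,1.)
    K=np.array([[c['fx'],0,c['cx']],[0,c['fy'],c['cy']],[0,0,1.]])
    r,_=cv2.projectPoints(np.array([[q[0],-q[1],-q[2]]]),np.zeros(3),np.zeros(3),K,np.array(c['dist'],float))
    return r[0,0]
E
python3 - <<'E'
from h import *
s=get_state(); print(s)
for n in ['top','side','wrist']:
    c=shot(n,n+'0.png'); 
    if n!='wrist':
      for l in ['wrench','wrench_handle','wrench_tail','nut_top','bracket','mat']:
        r=pinpoint(c,l)
        print(n,l,[(np.round(x['location'],1).tolist(),round(x['p'],2)) for x in r[:4]])
E
```

```text
pics
{'time_s': 0.0, 'joint_pos': array([-1.50449399e+00,  5.28429089e-01,  1.43391212e+00,  3.50012227e-05,
        1.18140541e+00, -1.78532419e-01]), 'dq': array([ 0.00223752,  0.00127869, -0.0001441 ,  0.00045347, -0.00011624,
        0.00014312]), 'joint_efforts': array([ 1.78801711e-04, -4.42349267e+01, -1.78025043e+01, -2.47094986e-04,
        8.33762751e-03,  7.95862896e-07]), 'eef_pos': array([ 0.15146745, -0.60562648,  0.23035328]), 'tcp_rot': array([ 9.92516583e-01,  1.22105165e-01,  7.65611638e-05, -1.07438090e-03]), 'ft_force': array([-0.78032173,  0.65197642,  0.09312486]), 'wrist_torque': array([-0.00608299,  0.00102932, -0.0208183 ]), 'grip_width': 1.0012276831390792}
top wrench [([237.9, 469.9], 0.79), ([191.7, 367.8], 0.76)]
top wrench_handle [([260.7, 476.3], 0.98), ([216.4, 378.7], 0.79)]
top wrench_tail [([239.9, 381.2], 0.98), ([284.3, 475.0], 0.58), ([200.9, 252.3], 0.43)]
top nut_top [([205.2, 212.4], 0.47)]
top bracket [([209.8, 215.9], 0.8)]
top mat [([212.8, 372.9], 0.77)]
side wrench [([283.9, 353.0], 0.9), ([315.2, 216.7], 0.88), ([404.9, 380.4], 0.76)]
side wrench_handle [([414.0, 349.6], 0.91), ([294.2, 331.9], 0.82), ([338.6, 211.4], 0.63)]
side wrench_tail [([315.9, 312.9], 0.89), ([370.3, 208.5], 0.82), ([184.9, 259.4], 0.42)]
side nut_top [([185.6, 258.4], 0.47)]
side bracket [([197.3, 258.6], 0.63)]
side mat [([297.8, 332.1], 0.76)]
```

View pics/top0.png

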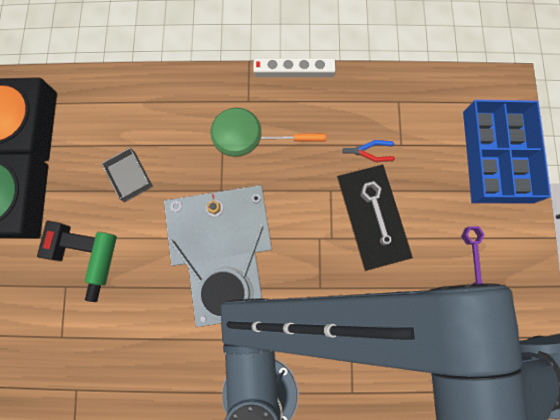

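View pics/side0.png

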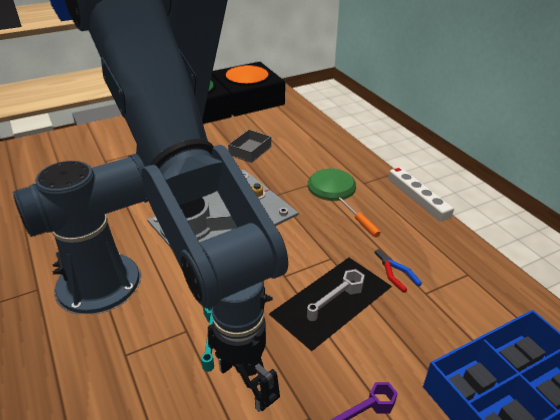

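View pics/wrist0.png

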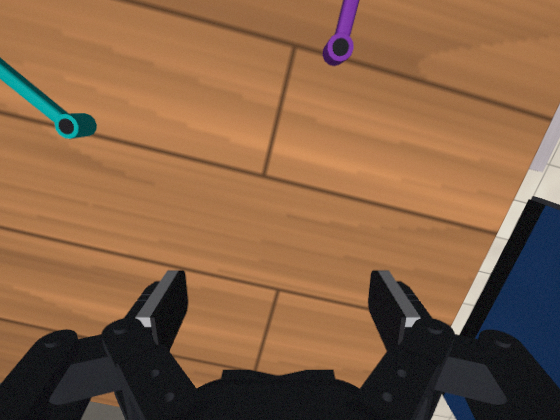

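The top view shows three wrench-like things: the steel one on the black mat (socket 371,190; tail 386,240), a purple one (473,237), and a turquoise one under the arm (283,372). I choose the steel one on the mat. The nut is at (213,206).

```bash
cat > meas.py <<'E'
from h import *
c=shot('top'); 
cv2.imwrite('pics/crop_wr.png',cv2.resize(c['img'][155:280,320:430],None,fx=5,fy=5,interpolation=cv2.INTER_CUBIC)[:600])
cv2.imwrite('pics/crop_br.png',cv2.resize(c['img'][175:335,150:285],None,fx=3.7,fy=3.7,interpolation=cv2.INTER_CUBIC))
print('cam',np.linalg.inv(c['camera_from_world'])[:3,3])
for l in ['wrench','wrench_handle','wrench_tail','nut_top','bracket','mat']:
    z={'wrench':.004,'wrench_handle':.031,'wrench_tail':.004,'nut_top':.041,'bracket':0,'mat':0}[l]
    for x in pinpoint(c,l):
        r,cc=x['location']; print(l,round(x['p'],2),np.round([r,cc]),'z',np.round(atz(c,r,cc,z),4),'d',np.round(atdepth(c,r,cc),4))
for l in ['spare_nut','washer','lens','screwdriver','pliers','drill','parts_tray']:
    for x in recognise(c,l)[:2]:
        b=x['box']; print(l,round(x['p'],2),np.round(b),np.round(atz(c,(b[1]+b[3])/2,(b[0]+b[2])/2,.01),3))
m=outline_of(c,'wrench')
for x in m:
    print('wr mask',x['p'],x['box'],x['mask'].sum())
E
python3 meas.py
```

```text
cam [ 0.27642353 -0.06801761  1.29814382]
wrench 0.94 [191. 367.] z [ 0.5835 -0.3208  0.004 ] d [ 0.5835 -0.3209  0.0038]
wrench 0.9 [238. 470.] z [ 0.4401 -0.6274  0.004 ] d [ 0.4409 -0.6303 -0.0027]
wrench 0.42 [207. 178.] z [0.534  0.2529 0.004 ] d [0.5326 0.2512 0.0112]
wrench 0.31 [172. 130.] z [0.6437 0.4069 0.004 ] d [ 6.449e-01  4.084e-01 -1.000e-04]
wrench_handle 0.79 [261. 476.] z [ 0.3697 -0.6275  0.031 ] d [ 0.3695 -0.626   0.0345]
wrench_handle 0.61 [215. 381.] z [ 0.5063 -0.3552  0.031 ] d [ 5.119e-01 -3.622e-01  1.000e-04]
wrench_tail 0.81 [287. 476.] z [ 0.295  -0.6353  0.004 ] d [ 0.2832 -0.274   0.8282]
wrench_tail 0.59 [239. 383.] z [ 0.4364 -0.3627  0.004 ] d [ 0.4315 -0.3537  0.0433]
nut_top 0.66 [208. 215.] z [0.5242 0.1329 0.041 ] d [0.5219 0.1311 0.0528]
nut_top 0.64 [153. 361.] z [ 0.6921 -0.301   0.041 ] d [ 0.7005 -0.3057  0.0157]
bracket 0.75 [210. 216.] z [0.5258 0.1369 0.    ] d [0.5183 0.1307 0.0392]
mat 0.71 [214. 370.] z [ 0.5153 -0.3287  0.    ] d [ 0.5155 -0.329  -0.0013]
spare_nut 0.36 [253. 196. 258. 200.] [0.561 0.016 0.01 ]
lens 0.76 [213. 107. 259. 158.] [0.769 0.081 0.01 ]
screwdriver 0.66 [265. 132. 328. 142.] [ 0.755 -0.108  0.01 ]
screwdriver 0.53 [360. 184. 391. 244.] [ 0.512 -0.343  0.01 ]
pliers 0.72 [342. 139. 398. 163.] [ 0.71  -0.336  0.01 ]
pliers 0.31 [210. 105. 259. 159.] [0.772 0.084 0.01 ]
drill 0.62 [ 38. 220. 114. 302.] [0.371 0.55  0.01 ]
drill 0.22 [363. 184. 392. 247.] [ 0.508 -0.349  0.01 ]
parts_tray 0.86 [104. 148. 151. 203.] [0.633 0.411 0.01 ]
parts_tray 0.73 [291. 132. 327. 140.] [ 0.759 -0.147  0.01 ]
wr mask 0.88 [457.7, 225.3, 484.3, 282.8] 543
wr mask 0.83 [359.5, 182.9, 391.4, 246.4] 492
wr mask 0.68 [169.7, 203.3, 180.8, 211.1] 74
```

View pics/crop_wr.png

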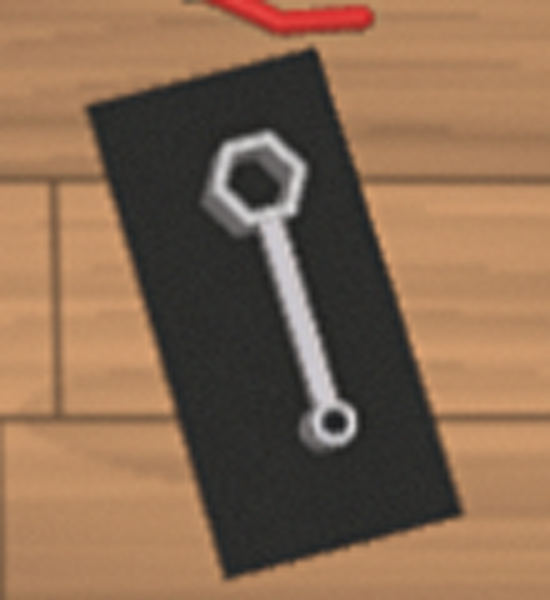

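View pics/crop_br.png

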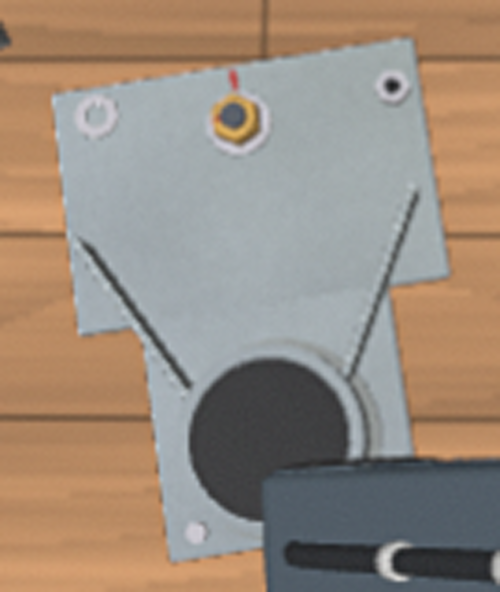

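```bash
cat > m2.py <<'E'
from h import *
from scipy.spatial.transform import Rotation as R
c=shot('top')
a=atz(c,190.6,371.6,.040);b=atz(c,239.4,386.8,.040)
print('ring',a,'tail',b,np.linalg.norm(a-b),'yaw',np.degrees(np.arctan2(*(a-b)[1::-1])))
print('handle',a+(b-a)*81/150)
# bracket corners & features via z=0.012 (crop/3.7 + offset)
f=lambda x,y,z:atz(c,175+y/3.7-.35,150+x/3.7-.35,z)
P={'UL':f(53,97,.012),'UR':f(410,38,.012),'R':f(449,273,.012),'L':f(81,334,.012),'BL':f(172,562,.012)}
Q={'UL':(50,150),'UR':(50,-150),'R':(-150,-150),'L':(-150,150),'BL':(-335,100)}
A=np.array([P[k][:2] for k in P]);B=np.array([Q[k] for k in P])/1000
ac=A-A.mean(0);bc=B-B.mean(0)
th=np.arctan2((bc[:,0]*ac[:,1]-bc[:,1]*ac[:,0]).sum(),(ac*bc).sum())
Rm=np.array([[np.cos(th),-np.sin(th)],[np.sin(th),np.cos(th)]])
t=A.mean(0)-Rm@B.mean(0)
print('bracket',t,np.degrees(th)); print((A-(B@Rm.T+t))*1000)
print('stud',f(232,116,.051),'collar',f(270,440,.087), t+Rm@[-.255,0])
w=capture('wrist');s=get_state()
T=np.eye(4);T[:3,:3]=R.from_quat(s['tcp_rot']).as_matrix();T[:3,3]=s['eef_pos']
print('cam in tool',np.round(np.linalg.inv(T)@np.linalg.inv(w['camera_from_world']),3))
print('tool R',np.round(T[:3,:3],3))
print(w['fx'],w['cx'],w['cy'])
E
python3 m2.py
```

```text
ring [ 0.57706631 -0.32813646  0.04      ] tail [ 0.43192508 -0.36669654  0.04      ] 0.15017608232723376 yaw 14.878241788545875
handle [ 0.49869005 -0.3489589   0.04      ]
bracket [0.53026222 0.13974685] 9.57365002787383
[[-2.36518206 -2.55349392]
 [-3.08484992  1.99956597]
 [ 1.71034458  2.32811344]
 [ 2.574709   -1.6285475 ]
 [ 1.1649784  -0.14563799]]
stud [0.52849733 0.13956479 0.051     ] collar [0.27786124 0.09826841 0.087     ] [0.2788137  0.09733646]
cam in tool [[-0.     0.951  0.309  0.079]
 [ 1.     0.001 -0.001  0.001]
 [-0.001  0.309 -0.951 -0.142]
 [ 0.     0.     0.     1.   ]]
tool R [[ 0.97   0.242  0.   ]
 [ 0.242 -0.97  -0.   ]
 [ 0.     0.    -1.   ]]
316.47524706375873 277.6364372228177 211.21699982923045
```

```bash
cat > plan.py <<'E'
"""plan.py: python3 plan.py lines: x y z yawdeg n  (waypoint reached in n rows). prints rows; commits cmd pose"""
import json,sys,os,numpy as np
F='cmd.json'
def load(): return json.load(open(F)) if os.path.exists(F) else [0.152,-0.606,0.231,14.03]
def rows(wps):
    c=load(); x0=np.array(c); psi=np.radians(c[3]); ax=np.array([np.cos(psi),np.sin(psi),0]); ay=np.array([np.sin(psi),-np.cos(psi),0])
    cur=x0.copy(); out=[]
    for w in wps:
        w=np.array(w,float); 
        out.append(w)
    rs=[]
    for w in out:
        d=w[:3]-x0[:3]
        rs.append(([round(float(d@ax)/.5,4),round(float(d@ay)/.5,4),round(float(-d[2])/.5,4)],round(-(w[3]-c[3])/180,4)))
    return rs,out,c
def emit(wps):
    assert len(wps)<=8
    rs,out,c=rows(wps)
    print('[' + ','.join('{"linear":%s,"rotation":[0,0,%s]}'%(str(l).replace(' ',''),r) for l,r in rs)+']')
    l,r=rs[-1]; psi=np.radians(c[3]); ax=np.array([np.cos(psi),np.sin(psi),0]); ay=np.array([np.sin(psi),-np.cos(psi),0])
    p=np.array(c[:3])+.5*(l[0]*ax+l[1]*ay)+np.array([0,0,-.5*l[2]])
    json.dump([*p.tolist(),c[3]-180*r],open(F,'w'))
def line(target,n,hold=0):
    c=np.array(load()); t=np.array(target,float)
    d=t-c; print('# step mm',round(np.linalg.norm(d[:3])/n*1000,1),'deg',round(d[3]/n,2))
    emit([c+d*(i+1)/n for i in range(n)]+[t]*hold)
def seat(sx,sy,z,yaw): # tool pose for wrench origin sx,sy, yaw with grip at GX
    pass
E
python3 - <<'E'
from plan import *
line([0.32,-0.477,0.165,14.03],6)
line([0.4987,-0.3490,0.10,14.88],6,2)
E
```

```text
# step mm 37.0 deg 0.0
[{"linear":[0.0648,-0.0281,0.022],"rotation":[0,0,-0.0]},{"linear":[0.1295,-0.0563,0.044],"rotation":[0,0,-0.0]},{"linear":[0.1943,-0.0844,0.066],"rotation":[0,0,-0.0]},{"linear":[0.259,-0.1126,0.088],"rotation":[0,0,-0.0]},{"linear":[0.3238,-0.1407,0.11],"rotation":[0,0,-0.0]},{"linear":[0.3885,-0.1688,0.132],"rotation":[0,0,-0.0]}]
# step mm 38.2 deg 0.14
[{"linear":[0.0681,-0.027,0.0217],"rotation":[0,0,-0.0008]},{"linear":[0.1363,-0.0539,0.0433],"rotation":[0,0,-0.0016]},{"linear":[0.2044,-0.0809,0.065],"rotation":[0,0,-0.0024]},{"linear":[0.2725,-0.1078,0.0867],"rotation":[0,0,-0.0031]},{"linear":[0.3407,-0.1348,0.1083],"rotation":[0,0,-0.0039]},{"linear":[0.4088,-0.1618,0.13],"rotation":[0,0,-0.0047]},{"linear":[0.4088,-0.1618,0.13],"rotation":[0,0,-0.0047]},{"linear":[0.4088,-0.1618,0.13],"rotation":[0,0,-0.0047]}]
```

Request:
move_arm --commands '[{"linear":[0.0648,-0.0281,0.022]},{"linear":[0.1295,-0.0563,0.044]},{"linear":[0.1943,-0.0844,0.066]},{"linear":[0.259,-0.1126,0.088]},{"linear":[0.3238,-0.1407,0.11]},{"linear":[0.3885,-0.1688,0.132]}]' --hand 0.6

```text
schema error: expected keys linear, rotation
```

Request:
move_arm --commands '[{"linear":[0.0681,-0.027,0.0217],"rotation":[0,0,-0.0008]},{"linear":[0.1363,-0.0539,0.0433],"rotation":[0,0,-0.0016]},{"linear":[0.2044,-0.0809,0.065],"rotation":[0,0,-0.0024]},{"linear":[0.2725,-0.1078,0.0867],"rotation":[0,0,-0.0031]},{"linear":[0.3407,-0.1348,0.1083],"rotation":[0,0,-0.0039]},{"linear":[0.4088,-0.1618,0.13],"rotation":[0,0,-0.0047]},{"linear":[0.4088,-0.1618,0.13],"rotation":[0,0,-0.0047]},{"linear":[0.4088,-0.1618,0.13],"rotation":[0,0,-0.0047]}]'

```text
time_s: 2.4
eef_pos: [0.3308, -0.4779, 0.1662]
tcp_rot: [0.991, 0.131, -0.0, -0.0]
ft_force: [-0.7, -0.0, -0.8]
grip_width: 0.995
```

```bash
python3 - <<'E'
from h import *
s=get_state();print(s['time_s'],s['eef_pos'],s['tcp_rot'],s['joint_pos'],s['ft_force'])
c=shot('wrist','w1.png')
for l,z in [('wrench',.004),('wrench_handle',.031),('wrench_tail',.004)]:
    for x in pinpoint(c,l)[:2]:
        r,cc=x['location']; print(l,round(x['p'],2),np.round([r,cc]),atz(c,r,cc,z))
t=shot('top','t1.png'); cv2.imwrite('pics/crop_br1.png',cv2.resize(t['img'][175:335,150:285],None,fx=3.7,fy=3.7,interpolation=cv2.INTER_CUBIC))
E
```

```text
2.4 [ 0.33077527 -0.47791541  0.16616989] [ 9.91447895e-01  1.30502928e-01 -2.40379435e-04 -1.38487823e-05] [-1.15730018e+00  5.51279970e-01  1.60754853e+00 -5.45546933e-04
  9.82924896e-01  1.52046275e-01] [-0.69687351 -0.02104966 -0.84060704]
wrench 0.96 [115. 461.] [ 0.44713368 -0.62494055  0.004     ]
wrench 0.87 [226.  38.] [ 0.23159512 -0.24752535  0.004     ]
wrench_handle 0.97 [202. 446.] [ 0.36835729 -0.6293205   0.031     ]
wrench_handle 0.94 [281.  88.] [ 0.20024762 -0.31767637  0.031     ]
wrench_tail 0.71 [257. 410.] [ 0.29899145 -0.63395051  0.004     ]
wrench_tail 0.6 [ 48. 184.] [ 0.43537262 -0.36732736  0.004     ]
```

View pics/w1.png

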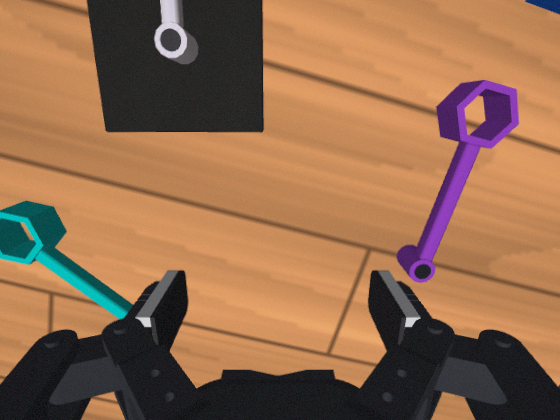

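View pics/crop_br1.png

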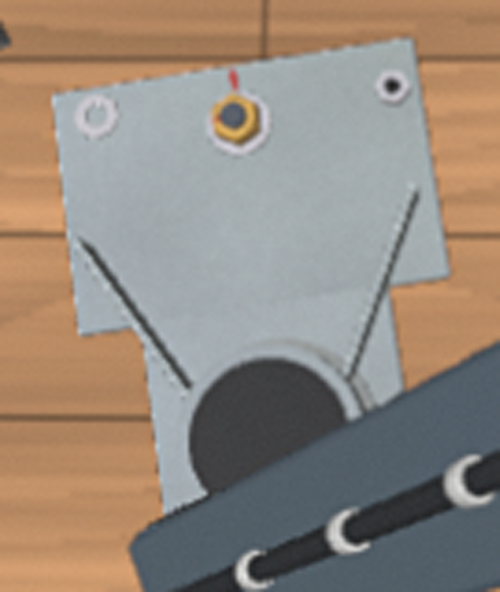

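The first call was refused because it had no rotation field. The second call was measured from the start pose, so I'll correct the tracked commanded pose and re-plan.

```bash
python3 - <<'E'
from plan import *
import math
ps=math.radians(14.03);c,s=math.cos(ps),math.sin(ps)
p=[0.152+.2044*c-.0809*s,-.606+.2044*s+.0809*c,0.231-.065,14.03+.0047*180]
json.dump(p,open(F,'w'));print(p)
line([0.4987,-0.3490,0.10,14.88],5,2)
E
```

```text
[0.33068994835311327, -0.47796066089844996, 0.166, 14.876]
# step mm 44.4 deg 0.0
[{"linear":[0.0782,-0.0326,0.0264],"rotation":[0,0,-0.0]},{"linear":[0.1564,-0.0652,0.0528],"rotation":[0,0,-0.0]},{"linear":[0.2346,-0.0978,0.0792],"rotation":[0,0,-0.0]},{"linear":[0.3128,-0.1304,0.1056],"rotation":[0,0,-0.0]},{"linear":[0.391,-0.163,0.132],"rotation":[0,0,-0.0]},{"linear":[0.391,-0.163,0.132],"rotation":[0,0,-0.0]},{"linear":[0.391,-0.163,0.132],"rotation":[0,0,-0.0]}]
```

Request:
move_arm --commands '[{"linear":[0.0782,-0.0326,0.0264],"rotation":[0,0,0]},{"linear":[0.1564,-0.0652,0.0528],"rotation":[0,0,0]},{"linear":[0.2346,-0.0978,0.0792],"rotation":[0,0,0]},{"linear":[0.3128,-0.1304,0.1056],"rotation":[0,0,0]},{"linear":[0.391,-0.163,0.132],"rotation":[0,0,0]},{"linear":[0.391,-0.163,0.132],"rotation":[0,0,0]},{"linear":[0.391,-0.163,0.132],"rotation":[0,0,0]}]' --hand 0.6

```text
time_s: 3.35
eef_pos: [0.4984, -0.3493, 0.1001]
tcp_rot: [0.992, 0.13, -0.0, -0.0]
ft_force: [-0.4, -0.1, 0.1]
grip_width: 0.599
```

```bash
python3 - <<'E'
from h import *
s=get_state();print(s['time_s'],s['eef_pos'],s['tcp_rot'],s['joint_pos'],s['ft_force'])
c=shot('wrist','w2.png')
for l,z in [('wrench',.004),('wrench_handle',.031),('wrench_tail',.004)]:
    for x in pinpoint(c,l)[:2]:
        r,cc=x['location']; print(l,round(x['p'],2),np.round([r,cc]),atz(c,r,cc,z))
E
```

```text
3.35 [ 0.49838531 -0.34929498  0.10006534] [ 9.91501420e-01  1.30095601e-01 -2.63012677e-04 -6.71511898e-06] [-7.94506298e-01  6.75376154e-01  1.58116862e+00 -5.32198355e-04
  8.85375262e-01  5.15696169e-01] [-0.36403038 -0.07485321  0.07349592]
wrench 0.73 [332. 547.] [ 0.4510559  -0.62278279  0.004     ]
wrench_handle 0.87 [218. 278.] [ 0.50412834 -0.34917105  0.031     ]
wrench_tail 0.92 [288. 276.] [ 0.43328276 -0.36702974  0.004     ]
```

View pics/w2.png

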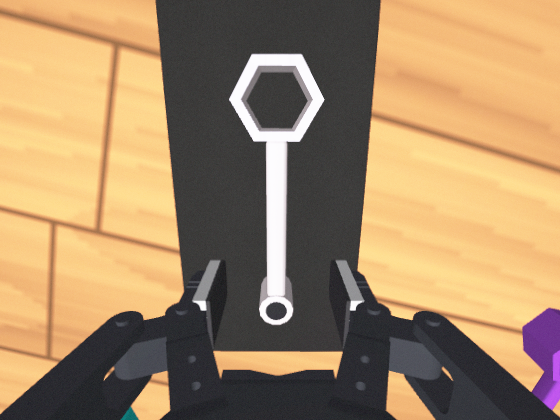

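The picture shows the steel wrench centred under the gripper: ring at (277,98), tail boss at (276,309), bar vertical at col 277.

```bash
python3 - <<'E'
from h import *
c=capture('wrist')
a=atz(c,97.5,276.7,.04);b=atz(c,309.5,276,.04);print(a,b,np.linalg.norm(a-b),np.degrees(np.arctan2(*(a-b)[1::-1])),a+(b-a)*.54)
from plan import *
line([0.4990,-0.3491,0.0115,14.88],4,2)
E
```

```text
[ 0.58013286 -0.33013707  0.04      ] [ 0.43483125 -0.36763425  0.04      ] 0.15006197533620816 14.470290326442033 [ 0.50166999 -0.35038555  0.04      ]
# step mm 22.1 deg 0.0
[{"linear":[0.0001,0.0001,0.0443],"rotation":[0,0,-0.0]},{"linear":[0.0003,0.0002,0.0885],"rotation":[0,0,-0.0]},{"linear":[0.0004,0.0003,0.1328],"rotation":[0,0,-0.0]},{"linear":[0.0005,0.0003,0.177],"rotation":[0,0,-0.0]},{"linear":[0.0005,0.0003,0.177],"rotation":[0,0,-0.0]},{"linear":[0.0005,0.0003,0.177],"rotation":[0,0,-0.0]}]
```

Request:
move_arm --commands '[{"linear":[0.0001,0.0001,0.0443],"rotation":[0,0,0]},{"linear":[0.0003,0.0002,0.0885],"rotation":[0,0,0]},{"linear":[0.0004,0.0003,0.1328],"rotation":[0,0,0]},{"linear":[0.0005,0.0003,0.177],"rotation":[0,0,0]},{"linear":[0.0005,0.0003,0.177],"rotation":[0,0,0]},{"linear":[0.0005,0.0003,0.177],"rotation":[0,0,0]}]'

```text
time_s: 4.2
eef_pos: [0.4981, -0.3501, 0.0121]
tcp_rot: [0.992, 0.129, -0.0, -0.0]
ft_force: [0.3, 0.1, 0.7]
grip_width: 0.594
```

Request:
move_arm --commands '[{"linear":[0,0,0],"rotation":[0,0,0]},{"linear":[0,0,0],"rotation":[0,0,0]},{"linear":[0,0,0],"rotation":[0,0,0]},{"linear":[0,0,0],"rotation":[0,0,0]},{"linear":[0,0,0],"rotation":[0,0,0]},{"linear":[0,0,0],"rotation":[0,0,0]}]' --hand 0

```text
time_s: 4.8
eef_pos: [0.499, -0.3498, 0.0132]
tcp_rot: [0.992, 0.13, 0.0, 0.001]
ft_force: [-1.0, 0.4, 6.3]
grip_width: 0.152
```

```bash
python3 - <<'E'
from h import *
s=get_state();print(s['time_s'],s['eef_pos'],s['tcp_rot'],s['ft_force'],s['wrist_torque'],s['grip_width'])
c=shot('wrist','w3.png')
from plan import *
line([0.4990,-0.3491,0.16,14.88],4,1)
E
```

```text
4.8 [ 0.49896464 -0.34981937  0.01324814] [9.91578922e-01 1.29501026e-01 4.87155899e-04 6.98126376e-04] [-0.98224467  0.37713007  6.33874483] [ 0.16213441  0.19941655 -0.02463418] 0.1522983634333673
# step mm 37.1 deg 0.0
[{"linear":[0.0,0.0,-0.0742],"rotation":[0,0,-0.0]},{"linear":[0.0,0.0,-0.1485],"rotation":[0,0,-0.0]},{"linear":[0.0,0.0,-0.2228],"rotation":[0,0,-0.0]},{"linear":[0.0,0.0,-0.297],"rotation":[0,0,-0.0]},{"linear":[0.0,0.0,-0.297],"rotation":[0,0,-0.0]}]
```

View pics/w3.png

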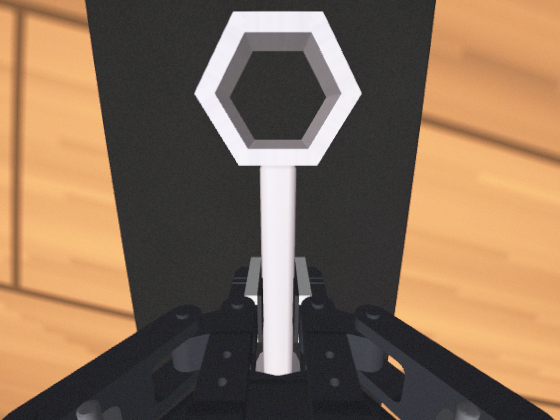

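Gripped on the bar, with the ring centred at (278,89). Next I lift.

Request:
move_arm --commands '[{"linear":[0,0,-0.0742],"rotation":[0,0,0]},{"linear":[0,0,-0.1485],"rotation":[0,0,0]},{"linear":[0,0,-0.2228],"rotation":[0,0,0]},{"linear":[0,0,-0.297],"rotation":[0,0,0]},{"linear":[0,0,-0.297],"rotation":[0,0,0]}]'

```text
time_s: 5.35
eef_pos: [0.5011, -0.3518, 0.1654]
tcp_rot: [0.992, 0.13, 0.003, 0.004]
ft_force: [0.7, -2.4, -3.7]
grip_width: 0.153
```

```bash
cat > ring.py <<'E'
from h import *
from scipy.spatial.transform import Rotation as R
def toolT():
    s=get_state();T=np.eye(4);T[:3,:3]=R.from_quat(s['tcp_rot']).as_matrix();T[:3,3]=s['eef_pos'];return T
def fitring(c):
    """bright hexagon ring top; returns center px of outer hexagon & inner"""
    g=cv2.cvtColor(c['img'],cv2.COLOR_BGR2GRAY)
    m=(g>195).astype(np.uint8)
    return m
E
python3 - <<'E'
from ring import *
s=get_state();print(s['time_s'],s['eef_pos'],s['tcp_rot'],s['ft_force'],s['wrist_torque'],s['grip_width'],s['joint_pos'])
c=shot('wrist','w4.png')
d=c['depth']; print(d[20:180:16,278].round(4)); print(d[89,180:380:12].round(4))
Ti=np.linalg.inv(toolT())
C=Ti@np.linalg.inv(c['camera_from_world']);print(C.round(4))
E
```

```text
5.35 [ 0.50109343 -0.35177671  0.16538698] [0.99155003 0.12960292 0.00337676 0.00449595] [ 0.74135556 -2.4238025  -3.69399362] [-0.09078425 -0.07159789 -0.04592991] 0.1533557257946362 [-7.94375398e-01  5.85180664e-01  1.53665960e+00 -3.01199026e-05
  1.00850672e+00  5.16495686e-01]
[0.1015 0.1099 0.2746 0.2796 0.2826 0.2875 0.2909 0.2956 0.1162 0.1167]
[0.2875 0.2835 0.1089 0.1095 0.1307 0.2852 0.2847 0.2826 0.2842 0.2855
 0.2841 0.2859 0.1366 0.1135 0.1087 0.2891 0.2893]
[[-1.000e-04  9.520e-01  3.060e-01  7.950e-02]
 [ 1.000e+00  2.000e-03 -5.600e-03  2.200e-03]
 [-6.000e-03  3.060e-01 -9.520e-01 -1.451e-01]
 [ 0.000e+00  0.000e+00  0.000e+00  1.000e+00]]
```

View pics/w4.png

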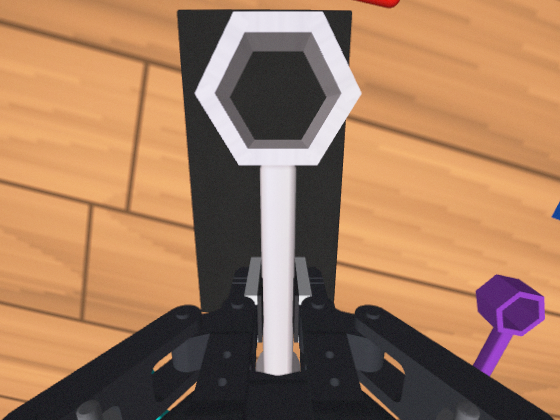

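```bash
python3 - <<'E'
from ring import *
c=shot('wrist'); s=get_state();print(s['eef_pos'],s['tcp_rot'],s['dq'].round(4),s['ft_force'])
C=toolT(); C=np.linalg.inv(C)@np.linalg.inv(c['camera_from_world']);print(C.round(4))
pts=[(230,11.5),(326,11.5),(361,92),(317,165),(239,165),(195,92)]
P=[]
for x,y in pts:
    o,d=ray(c,y,x); o=np.linalg.inv(toolT())@np.append(o,1);d=np.linalg.inv(toolT())[:3,:3]@d
    P.append(o[:3]+d*(-.028-o[2])/d[2])
P=np.array(P);print(P.round(4),P.mean(0),np.linalg.norm(P-P.mean(0),axis=1).round(4),'expect',.025/np.cos(np.pi/6))
P=np.array([atdepth(c,y,x) for x,y in [(245,20),(310,20),(350,92),(312,158),(244,158),(205,92),(278,200),(278,240)]])
Pt=(np.linalg.inv(toolT())@np.c_[P,np.ones(8)].T).T; print(Pt.round(4))
E
```

```text
[ 0.49820588 -0.34904843  0.16021092] [ 9.91572307e-01  1.29554449e-01 -4.61428185e-05  5.35115195e-05] [-0.0004  0.0427  0.0402 -0.0007  0.0104  0.0002] [-0.26752384  0.47924119 -4.79314946]
[[-2.000e-04  9.520e-01  3.060e-01  7.940e-02]
 [ 1.000e+00  2.000e-03 -5.600e-03  2.100e-03]
 [-6.000e-03  3.060e-01 -9.520e-01 -1.445e-01]
 [ 0.000e+00  0.000e+00  0.000e+00  1.000e+00]]
[[ 0.11   -0.0126 -0.028 ]
 [ 0.11    0.0186 -0.028 ]
 [ 0.0853  0.0318 -0.028 ]
 [ 0.0598  0.0174 -0.028 ]
 [ 0.0599 -0.0114 -0.028 ]
 [ 0.0853 -0.0258 -0.028 ]] [ 0.0850594   0.00299127 -0.028     ] [0.0294 0.0294 0.0288 0.029  0.029  0.0287] expect 0.028867513459481287
[[ 0.1075 -0.0078 -0.0277  1.    ]
 [ 0.1075  0.0134 -0.0281  1.    ]
 [ 0.0853  0.0277 -0.029   1.    ]
 [ 0.0625  0.0154 -0.0286  1.    ]
 [ 0.0627 -0.0094 -0.0293  1.    ]
 [ 0.0853 -0.0222 -0.0285  1.    ]
 [ 0.0459  0.003  -0.0263  1.    ]
 [ 0.0294  0.003  -0.0269  1.    ]]
```

```bash
python3 - <<'E'
from plan import *
line([0.475,-0.12,0.15,12],7,0)
line([0.448,0.126,0.12,9.5],7,1)
E
```

```text
# step mm 32.9 deg -0.41
[{"linear":[0.0102,-0.065,0.0029],"rotation":[0,0,0.0023]},{"linear":[0.0204,-0.13,0.0057],"rotation":[0,0,0.0046]},{"linear":[0.0305,-0.1951,0.0086],"rotation":[0,0,0.0068]},{"linear":[0.0407,-0.2601,0.0114],"rotation":[0,0,0.0091]},{"linear":[0.0509,-0.3251,0.0143],"rotation":[0,0,0.0114]},{"linear":[0.0611,-0.3901,0.0171],"rotation":[0,0,0.0137]},{"linear":[0.0712,-0.4551,0.02],"rotation":[0,0,0.016]}]
# step mm 35.6 deg -0.36
[{"linear":[0.0071,-0.0704,0.0086],"rotation":[0,0,0.002]},{"linear":[0.0141,-0.1407,0.0171],"rotation":[0,0,0.004]},{"linear":[0.0212,-0.2111,0.0257],"rotation":[0,0,0.0059]},{"linear":[0.0283,-0.2814,0.0343],"rotation":[0,0,0.0079]},{"linear":[0.0353,-0.3518,0.0429],"rotation":[0,0,0.0099]},{"linear":[0.0424,-0.4222,0.0514],"rotation":[0,0,0.0119]},{"linear":[0.0495,-0.4925,0.06],"rotation":[0,0,0.0139]},{"linear":[0.0495,-0.4925,0.06],"rotation":[0,0,0.0139]}]
```

Request:
move_arm --commands '[{"linear":[0.0102,-0.065,0.0029],"rotation":[0,0,0.0023]},{"linear":[0.0204,-0.13,0.0057],"rotation":[0,0,0.0046]},{"linear":[0.0305,-0.1951,0.0086],"rotation":[0,0,0.0068]},{"linear":[0.0407,-0.2601,0.0114],"rotation":[0,0,0.0091]},{"linear":[0.0509,-0.3251,0.0143],"rotation":[0,0,0.0114]},{"linear":[0.0611,-0.3901,0.0171],"rotation":[0,0,0.0137]},{"linear":[0.0712,-0.4551,0.02],"rotation":[0,0,0.016]}]'

```text
time_s: 6.15
eef_pos: [0.4723, -0.1181, 0.1478]
tcp_rot: [0.995, 0.104, -0.002, -0.002]
ft_force: [0.9, -0.7, -3.4]
grip_width: 0.15
```

Request:
move_arm --commands '[{"linear":[0.0071,-0.0704,0.0086],"rotation":[0,0,0.002]},{"linear":[0.0141,-0.1407,0.0171],"rotation":[0,0,0.004]},{"linear":[0.0212,-0.2111,0.0257],"rotation":[0,0,0.0059]},{"linear":[0.0283,-0.2814,0.0343],"rotation":[0,0,0.0079]},{"linear":[0.0353,-0.3518,0.0429],"rotation":[0,0,0.0099]},{"linear":[0.0424,-0.4222,0.0514],"rotation":[0,0,0.0119]},{"linear":[0.0495,-0.4925,0.06],"rotation":[0,0,0.0139]},{"linear":[0.0495,-0.4925,0.06],"rotation":[0,0,0.0139]}]'

```text
time_s: 6.95
eef_pos: [0.4437, 0.1289, 0.1178]
tcp_rot: [0.996, 0.085, -0.004, -0.001]
ft_force: [0.6, -0.7, -5.4]
grip_width: 0.15
```

```bash
python3 - <<'E'
from ring import *
s=get_state();print(s['time_s'],s['eef_pos'],s['tcp_rot'],s['ft_force'],s['wrist_torque'],s['grip_width'],s['joint_pos'])
c=shot('wrist','w5.png')
c=shot('top','t5.png')
cv2.imwrite('pics/t5c.png',cv2.resize(c['img'][175:275,150:285],None,fx=5,fy=5,interpolation=cv2.INTER_CUBIC))
E
```

```text
6.95 [0.44369589 0.12894836 0.11776663] [ 9.96361074e-01  8.51446740e-02 -3.81249878e-03 -6.77871873e-04] [ 0.63518791 -0.67664451 -5.3639358 ] [-0.0432244   0.09654834  0.01293019] 0.15047187589754618 [3.95620927e-02 5.08455696e-01 1.93474399e+00 1.55056434e-03
 7.06072545e-01 1.43867765e+00]
```

View pics/w5.png

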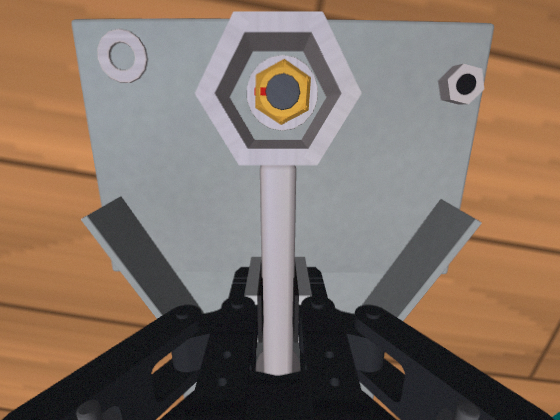

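View pics/t5c.png

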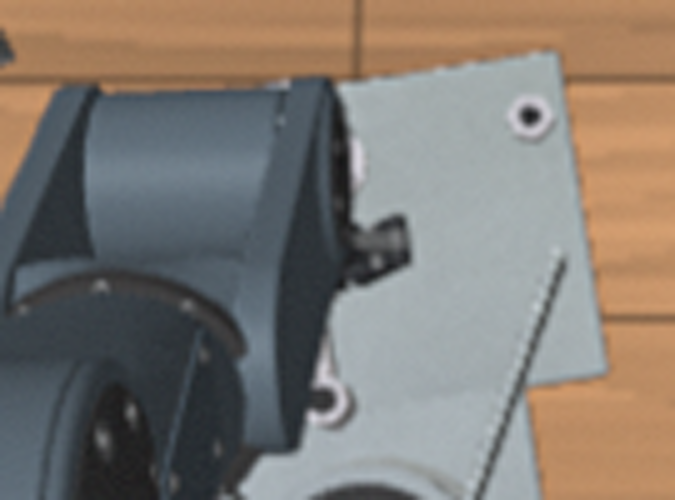

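The view through the ring shows the brass nut centred at about (282,91), with its red mark on the left flat at (262,91). The nut's yaw is therefore about tool yaw + 90°. The washer is at (122,55), the spare nut at (462,85), and both ribs are visible.

```bash
python3 - <<'E'
from ring import *
c=shot('wrist','w6.png')
s=get_state();print(s['time_s'],s['eef_pos'],s['tcp_rot'],s['dq'].round(3))
cv2.imwrite('pics/w6c.png',cv2.resize(c['img'][0:180,190:370],None,fx=3.3,fy=3.3,interpolation=cv2.INTER_CUBIC))
hsv=cv2.cvtColor(c['img'],cv2.COLOR_BGR2HSV)
roi=np.zeros(hsv.shape[:2],bool);roi[50:135,240:325]=1
m=(hsv[...,1]>120)&(hsv[...,2]>70)&roi
ys,xs=np.nonzero(m);print(len(xs),xs.min(),xs.max(),ys.min(),ys.max())
cnt=np.c_[xs,ys].astype(np.int32); hull=cv2.convexHull(cnt)
ap=cv2.approxPolyDP(hull,3,True)[:,0];print(ap.tolist())
red=m&((hsv[...,0]<8)|(hsv[...,0]>172));ys,xs=np.nonzero(red);print('red',xs.mean(),ys.mean(),len(xs))
T=toolT();Ti=np.linalg.inv(T)
def tool(p): return (Ti@np.append(p,1))[:3]
for x,y in ap: print((x,y),tool(atz(c,y,x,.037)).round(4))
E
```

```text
7.1 [0.44633487 0.12555992 0.11892375] [ 9.96533096e-01  8.31794335e-02 -1.72252952e-03  5.43863199e-05] [-0.026 -0.012 -0.013  0.001  0.001  0.003]
1674 250 304 51 126
[[280, 51], [304, 80], [303, 112], [275, 126], [251, 110], [252, 77], [275, 51]]
red 262.35593220338984 82.50847457627118 59
(np.int32(280), np.int32(51)) [0.1136 0.0019 0.0815]
(np.int32(304), np.int32(80)) [0.0963 0.0177 0.0816]
(np.int32(303), np.int32(112)) [0.0761 0.0175 0.0817]
(np.int32(275), np.int32(126)) [ 0.0669 -0.0013  0.0817]
(np.int32(251), np.int32(110)) [ 0.0774 -0.0175  0.0817]
(np.int32(252), np.int32(77)) [ 0.0981 -0.0164  0.0816]
(np.int32(275), np.int32(51)) [ 0.1136 -0.0013  0.0815]
```

View pics/w6c.png

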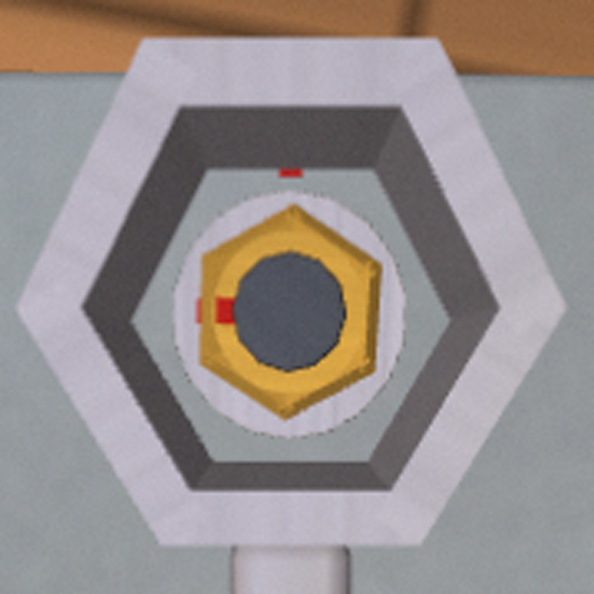

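```bash
cat >> ring.py <<'E'
from scipy.optimize import least_squares
def fithex(c,px,z_tool,r,T,yaw0,free_z=False):
    """px list (x,y) consecutive corners; model hex corners radius r (corner) in tool frame plane z_tool. returns x,y,yaw(deg of a corner)"""
    Ti=np.linalg.inv(T); W=np.array(c['camera_from_world'])
    px=np.array(px,float)
    def tool(x,y):
        o,d=ray(c,y,x);o=(Ti@np.append(o,1))[:3];d=Ti[:3,:3]@d
        return (o+d*(z_tool-o[2])/d[2])[:2]
    q=np.array([tool(*p) for p in px]); m=q.mean(0)
    ang=np.unwrap(np.arctan2(q[:,1]-m[1],q[:,0]-m[0])); s=np.sign(ang[1]-ang[0])
    def f(p):
        a=p[2]+s*np.arange(len(q))*np.pi/3
        return np.r_[q[:,0]-p[0]-p[3]*np.cos(a),q[:,1]-p[1]-p[3]*np.sin(a)]
    sol=least_squares(f,[m[0],m[1],ang[0],r])
    return sol.x[:2],np.degrees(sol.x[2]),sol.x[3],np.sqrt((sol.fun**2).mean())
E
python3 - <<'E'
from ring import *
c=capture('wrist'); T=toolT();s=get_state();print(s['eef_pos'],np.degrees(2*np.arctan2(s['tcp_rot'][1],s['tcp_rot'][0])))
Z=lambda L:[(190-.35+x/3.3,y/3.3-.35) for x,y in L]
nut=Z([(293,205),(380,262),(375,375),(287,418),(201,365),(202,255)])
ztn=T[2,3]-.037
print('nut',fithex(c,nut,ztn,.0208,T,0), 'expect r',.018/np.cos(np.pi/6))
ro=Z([(141,38),(440,38),(566,307),(421,545),(160,545),(17,307)])
ri=Z([(182,106),(402,106),(498,307),(392,490),(190,490),(82,307)])
for L,r in((ro,.02887),(ri,.02194)): print('ring',fithex(c,L,-.028,r,T,0))
lo=Z([(206,168),(375,168),(450,318),(371,462),(210,462),(130,320)])
print('ring low edge',fithex(c,lo,.008,.02194,T,0))
print('marks', [(np.linalg.inv(T)@np.append(atz(c,y,x,.012),1))[:2] for x,y in Z([(291,170)])])
E
```

```text
[0.44686683 0.12508521 0.11927959] 9.4747888823876
nut (array([0.08713242, 0.00063237]), np.float64(2.094271338566952), np.float64(0.020604356513649922), np.float64(0.0002851017865245115)) expect r 0.020784609690826523
ring (array([0.08366131, 0.00071047]), np.float64(-30.062288881039436), np.float64(0.028234432703491845), np.float64(0.0001202290820849021))
ring (array([0.0836669 , 0.00072415]), np.float64(-29.990681070605298), np.float64(0.021375987118588412), np.float64(9.590336756774383e-05))
ring low edge (array([0.08363865, 0.00069103]), np.float64(-30.173699372947485), np.float64(0.02177904821869098), np.float64(0.00020693029327602383))
marks [array([0.11771665, 0.00089854])]
```

```bash
cat >> plan.py <<'E'
N=np.array([0.532,0.1396]); G=0.083
def seatpose(yaw,z,N=None,G=None,gy=0):
    import plan
    N=plan.N if N is None else N; G=plan.G if G is None else G
    p=np.radians(yaw); return [N[0]-G*np.cos(p),N[1]-G*np.sin(p),z,yaw]
def arc(y0,y1,z0,z1,n,hold=0,**k):
    import numpy as np
    ys=np.linspace(y0,y1,n+1)[1:];zs=np.linspace(z0,z1,n+1)[1:]
    emit([seatpose(a,b,**k) for a,b in zip(ys,zs)]+[seatpose(y1,z1,**k)]*hold)
E
python3 - <<'E'
from plan import *
c=load();print(c)
arc(9.5,37.4,0.12,0.078,5,3)
E
```

```text
[0.4480107554418595, 0.12599671652915612, 0.12, 9.494]
[{"linear":[0.005,0.017,0.0168],"rotation":[0,0,-0.031]},{"linear":[0.0073,0.033,0.0336],"rotation":[0,0,-0.062]},{"linear":[0.0112,0.0487,0.0504],"rotation":[0,0,-0.093]},{"linear":[0.0166,0.0639,0.0672],"rotation":[0,0,-0.124]},{"linear":[0.0235,0.0786,0.084],"rotation":[0,0,-0.155]},{"linear":[0.0235,0.0786,0.084],"rotation":[0,0,-0.155]},{"linear":[0.0235,0.0786,0.084],"rotation":[0,0,-0.155]},{"linear":[0.0235,0.0786,0.084],"rotation":[0,0,-0.155]}]
```

Request:
move_arm --commands '[{"linear":[0.005,0.017,0.0168],"rotation":[0,0,-0.031]},{"linear":[0.0073,0.033,0.0336],"rotation":[0,0,-0.062]},{"linear":[0.0112,0.0487,0.0504],"rotation":[0,0,-0.093]},{"linear":[0.0166,0.0639,0.0672],"rotation":[0,0,-0.124]},{"linear":[0.0235,0.0786,0.084],"rotation":[0,0,-0.155]},{"linear":[0.0235,0.0786,0.084],"rotation":[0,0,-0.155]},{"linear":[0.0235,0.0786,0.084],"rotation":[0,0,-0.155]},{"linear":[0.0235,0.0786,0.084],"rotation":[0,0,-0.155]}]'

```text
time_s: 7.95
eef_pos: [0.4655, 0.0885, 0.0785]
tcp_rot: [0.948, 0.319, -0.0, -0.0]
ft_force: [-0.3, 0.7, -3.7]
grip_width: 0.151
```

```bash
python3 - <<'E'
from ring import *
for i in range(2):
    c=shot('wrist','w7.png')
    s=get_state();print(s['time_s'],s['eef_pos'],s['tcp_rot'],s['dq'].round(3),s['ft_force'],s['wrist_torque'])
cv2.imwrite('pics/w7c.png',cv2.resize(c['img'][0:180,190:370],None,fx=3.3,fy=3.3,interpolation=cv2.INTER_CUBIC))
E
```

```text
8.0 [0.4655119  0.08872865 0.07863509] [9.47463715e-01 3.19863251e-01 9.01564578e-05 1.88090249e-05] [ 0.008 -0.003 -0.002 -0.    -0.006 -0.005] [-0.0485011  -0.62266408 -3.46909966] [-0.03879252  0.00408894 -0.03569279]
8.05 [0.46556956 0.088866   0.07869182] [9.47373627e-01 3.20129918e-01 2.04572050e-04 6.15691939e-05] [ 0.004  0.001 -0.     0.001 -0.    -0.004] [ 0.71676617 -0.18391881 -3.49251122] [-0.09238056  0.06171343 -0.04535504]
```

View pics/w7c.png

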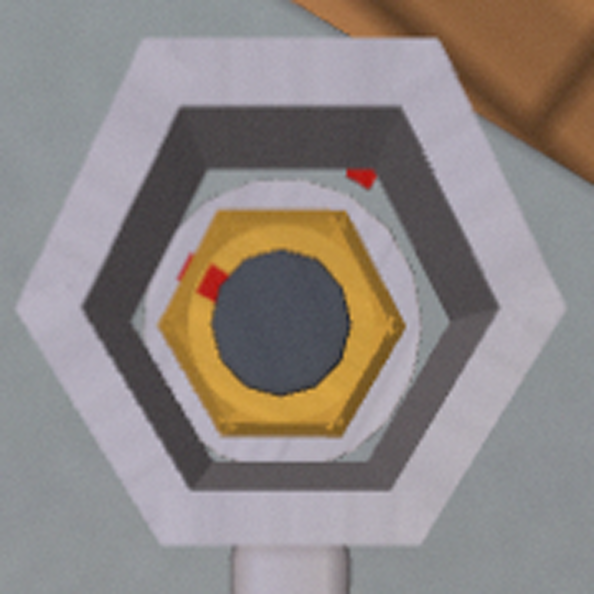

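```bash
cat > fit.py <<'E'
from ring import *
def Z(L,x0=190,y0=0,k=3.3): return [(x0-.35+x/k,y0+y/k-.35) for x,y in L]
ro=Z([(141,38),(440,38),(566,307),(421,545),(160,545),(17,307)])
lo=Z([(206,168),(375,168),(450,318),(371,462),(210,462),(130,320)])
def rel(c,nutpx,T):
    a=fithex(c,ro,-.028,.02887,T,0); b=fithex(c,lo,.008,.02194,T,0); n=fithex(c,nutpx,T[2,3]-.037,.0208,T,0)
    for k,v in(('top',a),('low',b),('nut',n)): print(k,(v[0]*1000).round(2),round(v[1],2),round(v[2]*1000,2),round(v[3]*1000,2))
E
python3 - <<'E'
from fit import *
c=capture('wrist');T=toolT()
rel(c,Z([(217,210),(345,210),(404,326),(343,436),(223,436),(158,326)]),T)
E
```

```text
top [83.43  1.15] -29.97 28.34 0.12
low [83.42  1.14] -30.08 21.84 0.21
nut [83.59 -0.27] -30.16 20.53 0.09
```

```bash
sed -i 's/^N=.*/N=np.array([0.5297,0.1396]); G=0.081/' plan.py; python3 - <<'E'
from plan import *
print(load(), seatpose(37.4,.054))
line(seatpose(37.4,.054),3,3)
E
```

```text
[0.4660821261101911, 0.08917310912619025, 0.07799999999999999, 37.394] [np.float64(0.4653524157366311), np.float64(0.09040255698241378), 0.054, 37.4]
# step mm 8.0 deg 0.0
[{"linear":[0.0001,-0.0009,0.016],"rotation":[0,0,-0.0]},{"linear":[0.0002,-0.0019,0.032],"rotation":[0,0,-0.0]},{"linear":[0.0003,-0.0028,0.048],"rotation":[0,0,-0.0]},{"linear":[0.0003,-0.0028,0.048],"rotation":[0,0,-0.0]},{"linear":[0.0003,-0.0028,0.048],"rotation":[0,0,-0.0]},{"linear":[0.0003,-0.0028,0.048],"rotation":[0,0,-0.0]}]
```

Request:
move_arm --commands '[{"linear":[0.0001,-0.0009,0.016],"rotation":[0,0,0]},{"linear":[0.0002,-0.0019,0.032],"rotation":[0,0,0]},{"linear":[0.0003,-0.0028,0.048],"rotation":[0,0,0]},{"linear":[0.0003,-0.0028,0.048],"rotation":[0,0,0]},{"linear":[0.0003,-0.0028,0.048],"rotation":[0,0,0]},{"linear":[0.0003,-0.0028,0.048],"rotation":[0,0,0]}]'

```text
time_s: 8.7
eef_pos: [0.465, 0.0901, 0.0543]
tcp_rot: [0.947, 0.321, 0.0, 0.0]
ft_force: [0.3, 0.3, -3.2]
grip_width: 0.152
```

```bash
cat > look.py <<'E'
import sys
from ring import *
n=sys.argv[1]
c=shot('wrist',n+'.png')
s=get_state();print(round(s['time_s'],2),s['eef_pos'].round(4),'yaw',np.degrees(2*np.arctan2(s['tcp_rot'][1],s['tcp_rot'][0])).round(2),s['ft_force'].round(2),s['wrist_torque'].round(3),s['grip_width'])
cv2.imwrite('pics/'+n+'c.png',cv2.resize(c['img'][0:180,190:370],None,fx=3.3,fy=3.3,interpolation=cv2.INTER_CUBIC))
E
python3 look.py w8
```

```text
8.75 [0.4651 0.09   0.0544] yaw 37.39 [ 0.07 -0.37 -4.83] [-0.037  0.067  0.012] 0.15211920962449993
```

View pics/w8c.png

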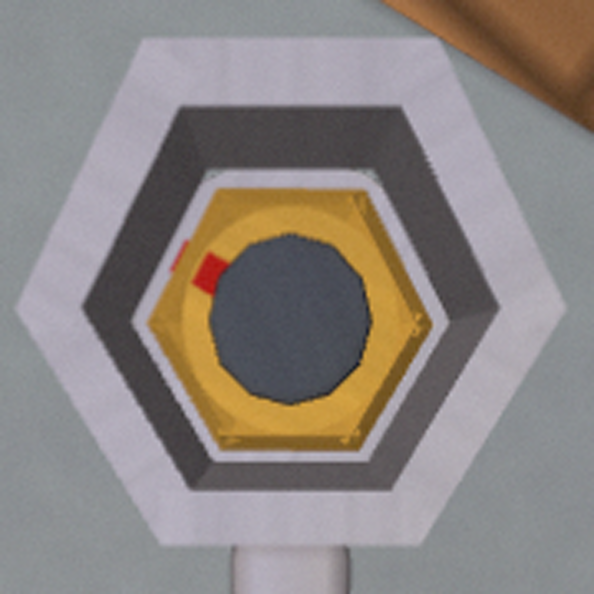

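```bash
python3 - <<'E'
from fit import *
c=capture('wrist');T=toolT()
rel(c,Z([(217,188),(364,191),(432,325),(360,450),(220,450),(149,323)]),T)
from plan import *
line(seatpose(37.4,.034),5,2)
E
```

```text
top [83.48  1.04] -29.99 28.32 0.12
low [83.47  1.02] -30.1 21.83 0.21
nut [83.24  1.03] -29.71 20.52 0.11
# step mm 4.0 deg 0.0
[{"linear":[0.0,-0.0,0.008],"rotation":[0,0,-0.0]},{"linear":[0.0,-0.0,0.016],"rotation":[0,0,-0.0]},{"linear":[0.0,-0.0,0.024],"rotation":[0,0,-0.0]},{"linear":[0.0,-0.0,0.032],"rotation":[0,0,-0.0]},{"linear":[0.0,-0.0,0.04],"rotation":[0,0,-0.0]},{"linear":[0.0,-0.0,0.04],"rotation":[0,0,-0.0]},{"linear":[0.0,-0.0,0.04],"rotation":[0,0,-0.0]}]
```

Request:
move_arm --commands '[{"linear":[0,0,0.008],"rotation":[0,0,0]},{"linear":[0,0,0.016],"rotation":[0,0,0]},{"linear":[0,0,0.024],"rotation":[0,0,0]},{"linear":[0,0,0.032],"rotation":[0,0,0]},{"linear":[0,0,0.04],"rotation":[0,0,0]},{"linear":[0,0,0.04],"rotation":[0,0,0]},{"linear":[0,0,0.04],"rotation":[0,0,0]}]'

```text
time_s: 9.5
eef_pos: [0.4648, 0.09, 0.0341]
tcp_rot: [0.947, 0.321, -0.0, -0.0]
ft_force: [0.4, 0.0, -3.8]
grip_width: 0.148
```

```bash
python3 look.py w9; python3 - <<'E'
from plan import *
line(seatpose(37.4,.0265),3,2)
E
```

```text
9.55 [0.4649 0.09   0.0343] yaw 37.39 [ 0.56  0.67 -3.85] [-0.054  0.049 -0.012] 0.15344230282628096
# step mm 2.5 deg 0.0
[{"linear":[0.0,-0.0,0.005],"rotation":[0,0,-0.0]},{"linear":[0.0,-0.0,0.01],"rotation":[0,0,-0.0]},{"linear":[0.0,-0.0,0.015],"rotation":[0,0,-0.0]},{"linear":[0.0,-0.0,0.015],"rotation":[0,0,-0.0]},{"linear":[0.0,-0.0,0.015],"rotation":[0,0,-0.0]}]
```

View pics/w9c.png

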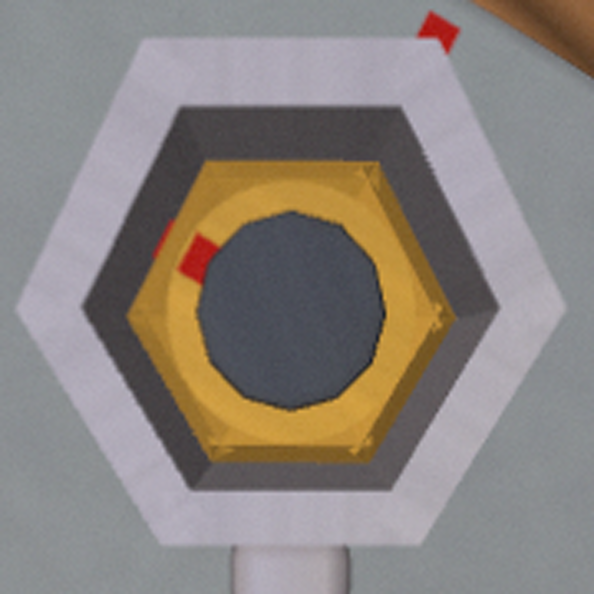

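The nut is inside the socket with no contact load. I lower it the rest of the way onto the washer.

Request:
move_arm --commands '[{"linear":[0,0,0.005],"rotation":[0,0,0]},{"linear":[0,0,0.01],"rotation":[0,0,0]},{"linear":[0,0,0.015],"rotation":[0,0,0]},{"linear":[0,0,0.015],"rotation":[0,0,0]},{"linear":[0,0,0.015],"rotation":[0,0,0]}]'

```text
time_s: 10.05
eef_pos: [0.4648, 0.09, 0.0267]
tcp_rot: [0.947, 0.321, -0.0, -0.0]
ft_force: [-0.6, 0.4, -5.2]
grip_width: 0.146
```

```bash
python3 look.py w10; python3 - <<'E'
from plan import *
arc(37.4,5.4,.0265,.0265,8)
E
```

```text
10.1 [0.4648 0.09   0.0268] yaw 37.39 [-0.71  0.72 -4.12] [-0.023  0.053 -0.004] 0.14995991771586184
[{"linear":[0.0004,-0.0113,-0.0],"rotation":[0,0,0.0222]},{"linear":[0.0016,-0.0226,-0.0],"rotation":[0,0,0.0444]},{"linear":[0.0036,-0.0337,-0.0],"rotation":[0,0,0.0666]},{"linear":[0.0063,-0.0447,-0.0],"rotation":[0,0,0.0889]},{"linear":[0.0098,-0.0554,-0.0],"rotation":[0,0,0.1111]},{"linear":[0.014,-0.0659,-0.0],"rotation":[0,0,0.1333]},{"linear":[0.019,-0.0761,-0.0],"rotation":[0,0,0.1555]},{"linear":[0.0246,-0.0859,-0.0],"rotation":[0,0,0.1777]}]
```

Request:
move_arm --commands '[{"linear":[0.0004,-0.0113,0],"rotation":[0,0,0.0222]},{"linear":[0.0016,-0.0226,0],"rotation":[0,0,0.0444]},{"linear":[0.0036,-0.0337,0],"rotation":[0,0,0.0666]},{"linear":[0.0063,-0.0447,0],"rotation":[0,0,0.0889]},{"linear":[0.0098,-0.0554,0],"rotation":[0,0,0.1111]},{"linear":[0.014,-0.0659,0],"rotation":[0,0,0.1333]},{"linear":[0.019,-0.0761,0],"rotation":[0,0,0.1555]},{"linear":[0.0246,-0.0859,0],"rotation":[0,0,0.1777]}]'

```text
time_s: 10.9
eef_pos: [0.448, 0.132, 0.0269]
tcp_rot: [0.999, 0.048, -0.0, 0.0]
ft_force: [-0.6, 2.3, -4.0]
grip_width: 0.15
```

```bash
python3 look.py w11
```

```text
10.95 [0.448  0.1326 0.0269] yaw 5.35 [-0.31  1.4  -5.72] [0.231 0.1   0.386] 0.15405032772083085
```

View pics/w11.png

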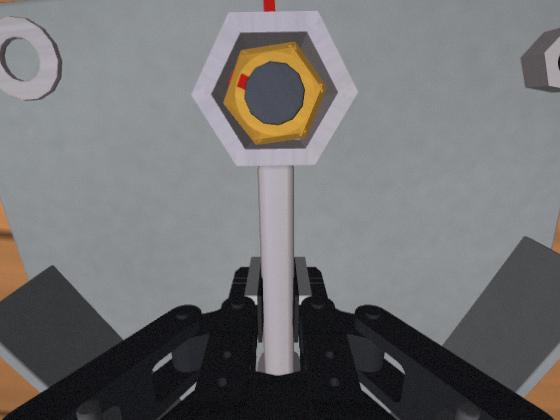

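```bash
python3 - <<'E'
from plan import *
arc(5.4,-25.6,.0265,.0265,7,1)
E
```

```text
[{"linear":[0.0005,-0.0125,-0.0],"rotation":[0,0,0.0246]},{"linear":[0.002,-0.025,-0.0],"rotation":[0,0,0.0493]},{"linear":[0.0044,-0.0372,-0.0],"rotation":[0,0,0.0739]},{"linear":[0.0077,-0.0493,-0.0],"rotation":[0,0,0.0985]},{"linear":[0.012,-0.0611,-0.0],"rotation":[0,0,0.1231]},{"linear":[0.0172,-0.0725,-0.0],"rotation":[0,0,0.1477]},{"linear":[0.0232,-0.0834,-0.0],"rotation":[0,0,0.1723]},{"linear":[0.0232,-0.0834,-0.0],"rotation":[0,0,0.1723]}]
```

Request:
move_arm --commands '[{"linear":[0.0005,-0.0125,0],"rotation":[0,0,0.0246]},{"linear":[0.002,-0.025,0],"rotation":[0,0,0.0493]},{"linear":[0.0044,-0.0372,0],"rotation":[0,0,0.0739]},{"linear":[0.0077,-0.0493,0],"rotation":[0,0,0.0985]},{"linear":[0.012,-0.0611,0],"rotation":[0,0,0.1231]},{"linear":[0.0172,-0.0725,0],"rotation":[0,0,0.1477]},{"linear":[0.0232,-0.0834,0],"rotation":[0,0,0.1723]},{"linear":[0.0232,-0.0834,0],"rotation":[0,0,0.1723]}]'

```text
time_s: 11.75
eef_pos: [0.455, 0.1759, 0.0269]
tcp_rot: [0.976, -0.22, -0.001, -0.0]
ft_force: [-2.3, 10.1, -2.9]
grip_width: 0.151
```

```bash
python3 look.py w12; python3 look.py w12
```

```text
11.8 [0.455  0.1759 0.0269] yaw -25.37 [-2.44 10.37 -2.64] [1.659 0.377 0.794] 0.14985275699247924
11.85 [0.455  0.1758 0.0269] yaw -25.37 [-3.26 10.9  -2.3 ] [1.699 0.373 0.801] 0.15042343372233202
```

View pics/w12c.png

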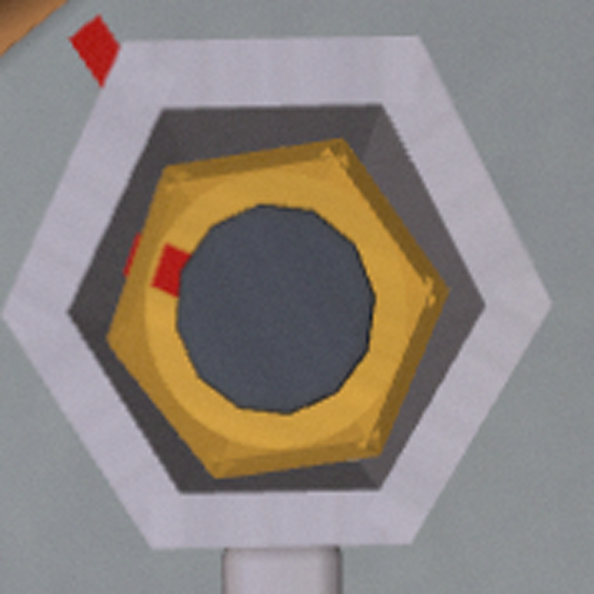

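View pics/w12.png

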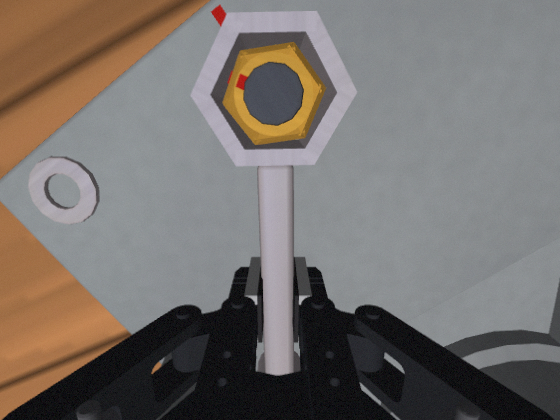

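```bash
python3 - <<'E'
from fit import *
c=capture('wrist');T=toolT()
n=fithex(c,Z([(163,165),(345,139),(449,290),(381,455),(216,478),(107,340)]),T[2,3]-.037,.0208,T,0)
r=fithex(c,Z([(120,38),(420,37),(551,303),(412,543),(154,549),(3,318)]),-.028,.0289,T,0)
print(n,r)
b=np.array([.0024,.00105])
for v in (n[0],r[0]): print(T[:3,:3]@np.r_[v-b,0]+T[:3,3])
from plan import *
print(load())
E
```

```text
(array([ 0.08483997, -0.00032562]), np.float64(-38.02707864211189), np.float64(0.020653100342852417), np.float64(0.00011030075865773491)) (array([ 0.08480078, -0.00013626]), np.float64(-31.266632789313412), np.float64(0.02837291275203106), np.float64(0.00018483273755470593))
[0.53008729 0.14176625 0.02677406]
[0.52997073 0.14161196 0.02677403]
[0.45665820417454384, 0.17457666612109368, 0.02649999999999999, -25.606000000000005]
```

```bash
python3 - <<'E'
import numpy as np
D=[(.4648,.0900,37.39,83.35,1.03),(.4550,.1758,-25.37,84.84,-.33),(.46557,.08887,37.35,83.59,-.27),(.4466,.1254,9.5,87.13,.63),(.4650,.0900,37.39,83.24,1.03)]
A=[];y=[]
for X,Y,a,vx,vy in D:
    p=np.radians(a);R=np.array([[np.cos(p),np.sin(p)],[np.sin(p),-np.cos(p)]])
    v=R@[vx/1000,vy/1000]
    A+= [np.c_[np.eye(2),R]]; y+=list(np.array([X,Y])+v)
A=np.vstack(A);y=np.array(y)
s,_,_,_=np.linalg.lstsq(A,y,rcond=None);print(s*1000,(A@s-y)*1000)
E
```

```text
[ 5.31744039e+02  1.39483506e+02  2.64152693e-01 -9.30820064e-02] [ 0.24864289 -0.07699726  0.223196   -0.29301885  0.0419598  -0.07945444
 -0.64983884  0.45967171  0.13604016 -0.01020117]
```

```bash
python3 - <<'E'
s=open('plan.py').read()
s=s.replace("N=np.array([0.5297,0.1396]); G=0.081","N=np.array([0.5317,0.1395]); G=0.0832; GY=0.0011")
s=s.replace("p=np.radians(yaw); return [N[0]-G*np.cos(p),N[1]-G*np.sin(p),z,yaw]","gy=plan.GY; p=np.radians(yaw); return [N[0]-G*np.cos(p)-gy*np.sin(p),N[1]-G*np.sin(p)+gy*np.cos(p),z,yaw]")
open('plan.py','w').write(s)
E
python3 - <<'E'
from plan import *
print(load(),seatpose(37.4,0),seatpose(-18.6,0))
line(seatpose(-18.6,.0265),3,3)
E
```

```text
[0.45665820417454384, 0.17457666612109368, 0.02649999999999999, -25.606000000000005] [np.float64(0.46493659014775757), np.float64(0.08984018621761151), 0, 37.4] [np.float64(0.4531965235274303), np.float64(0.16707995978461), 0, -18.6]
# step mm 2.8 deg 2.34
[{"linear":[0.0001,0.0055,-0.0],"rotation":[0,0,-0.013]},{"linear":[0.0002,0.011,-0.0],"rotation":[0,0,-0.0259]},{"linear":[0.0002,0.0165,-0.0],"rotation":[0,0,-0.0389]},{"linear":[0.0002,0.0165,-0.0],"rotation":[0,0,-0.0389]},{"linear":[0.0002,0.0165,-0.0],"rotation":[0,0,-0.0389]},{"linear":[0.0002,0.0165,-0.0],"rotation":[0,0,-0.0389]}]
```

Request:
move_arm --commands '[{"linear":[0.0001,0.0055,0],"rotation":[0,0,-0.013]},{"linear":[0.0002,0.011,0],"rotation":[0,0,-0.0259]},{"linear":[0.0002,0.0165,0],"rotation":[0,0,-0.0389]},{"linear":[0.0002,0.0165,0],"rotation":[0,0,-0.0389]},{"linear":[0.0002,0.0165,0],"rotation":[0,0,-0.0389]},{"linear":[0.0002,0.0165,0],"rotation":[0,0,-0.0389]}]'

```text
time_s: 12.5
eef_pos: [0.4523, 0.1669, 0.0268]
tcp_rot: [0.987, -0.162, -0.0, 0.0]
ft_force: [-1.4, 3.6, -2.3]
grip_width: 0.149
```

```bash
python3 look.py w13
```

```text
12.55 [0.4523 0.1669 0.0268] yaw -18.61 [-1.49  3.48 -3.41] [0.592 0.25  0.26 ] 0.14948969881480248
```

View pics/w13c.png

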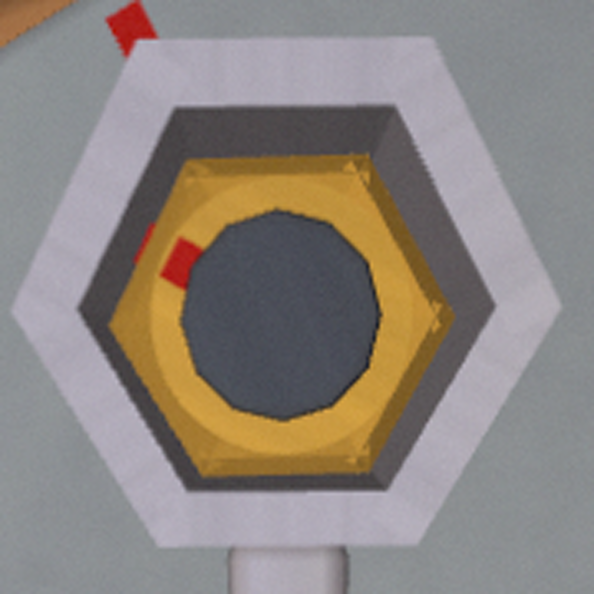

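```bash
python3 - <<'E'
from fit import *
c=capture('wrist');T=toolT()
n=fithex(c,Z([(187,159),(366,154),(455,316),(371,472),(203,477),(108,324)]),T[2,3]-.037,.0208,T,0)
r=fithex(c,Z([(132,38),(435,38),(561,306),(417,546),(158,547),(11,311)]),-.028,.0289,T,0)
print(n,r)
for v in (n[0],r[0]): print(T[:3,:3]@np.r_[v-[.00026,-.0001],0]+T[:3,3])
s=get_state();print(s['ft_force'],s['wrist_torque'])
from plan import *
line(seatpose(-17.1,.0265,N=np.array([.5313,.1402])),2,2)
E
```

```text
(array([0.083998  , 0.00029259]), np.float64(-31.589083357232713), np.float64(0.020699286208035784), np.float64(0.00012455926951851525)) (array([0.08465938, 0.00083062]), np.float64(-30.36343141544801), np.float64(0.028432580178901743), np.float64(0.00016178044325925467))
[0.53153773 0.13981453 0.02674045]
[0.53199296 0.13909364 0.02674003]
[-2.3535858   2.37720831 -2.2414111 ] [0.61674812 0.33696556 0.27696319]
# step mm 0.9 deg 0.75
[{"linear":[-0.0006,0.0017,-0.0],"rotation":[0,0,-0.0042]},{"linear":[-0.0012,0.0033,-0.0],"rotation":[0,0,-0.0084]},{"linear":[-0.0012,0.0033,-0.0],"rotation":[0,0,-0.0084]},{"linear":[-0.0012,0.0033,-0.0],"rotation":[0,0,-0.0084]}]
```

Request:
move_arm --commands '[{"linear":[-0.0006,0.0017,0],"rotation":[0,0,-0.0042]},{"linear":[-0.0012,0.0033,0],"rotation":[0,0,-0.0084]},{"linear":[-0.0012,0.0033,0],"rotation":[0,0,-0.0084]},{"linear":[-0.0012,0.0033,0],"rotation":[0,0,-0.0084]}]'

```text
time_s: 13.0
eef_pos: [0.4519, 0.1652, 0.0268]
tcp_rot: [0.989, -0.149, 0.0, -0.0]
ft_force: [0.4, 0.8, -3.9]
grip_width: 0.151
```

```bash
python3 look.py w14; python3 look.py w14;python3 - <<'E'
from plan import *
c=load();print(c);c[2]=.040
line(c,4,1)
E
```

```text
13.05 [0.452  0.1652 0.0268] yaw -17.12 [-0.2   2.05 -4.37] [0.121 0.096 0.045] 0.14940389115974093
13.1 [0.4519 0.1652 0.0268] yaw -17.12 [-0.81 -0.45 -4.07] [0.098 0.072 0.001] 0.14938125608581718
[0.45208785664823203, 0.165721337249636, 0.02649999999999999, -17.092000000000006]
# step mm 3.4 deg 0.0
[{"linear":[0.0,0.0,-0.0068],"rotation":[0,0,-0.0]},{"linear":[0.0,0.0,-0.0135],"rotation":[0,0,-0.0]},{"linear":[0.0,0.0,-0.0203],"rotation":[0,0,-0.0]},{"linear":[0.0,0.0,-0.027],"rotation":[0,0,-0.0]},{"linear":[0.0,0.0,-0.027],"rotation":[0,0,-0.0]}]
```

View pics/w14c.png

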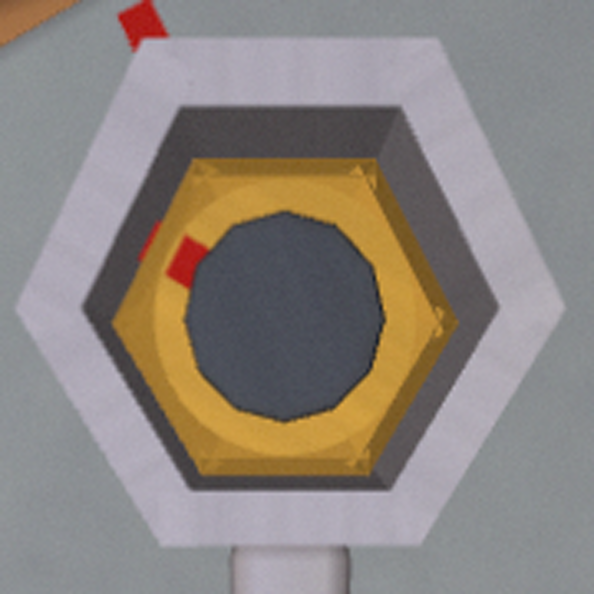

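Request:
move_arm --commands '[{"linear":[0,0,-0.0068],"rotation":[0,0,0]},{"linear":[0,0,-0.0135],"rotation":[0,0,0]},{"linear":[0,0,-0.0203],"rotation":[0,0,0]},{"linear":[0,0,-0.027],"rotation":[0,0,0]},{"linear":[0,0,-0.027],"rotation":[0,0,0]}]'

```text
time_s: 13.6
eef_pos: [0.452, 0.1654, 0.0409]
tcp_rot: [0.989, -0.149, 0.001, -0.0]
ft_force: [0.7, 0.2, -4.5]
grip_width: 0.149
```

```bash
python3 look.py w15;python3 - <<'E'
from plan import *
c=load();print(c);c[2]=.059
line(c,3,2)
E
```

```text
13.65 [0.4519 0.1654 0.0407] yaw -17.1 [-0.73  0.05 -3.69] [0.084 0.072 0.034] 0.1551006488695012
[0.45208785664823203, 0.165721337249636, 0.03999999999999999, -17.092000000000006]
# step mm 6.3 deg 0.0
[{"linear":[0.0,0.0,-0.0127],"rotation":[0,0,-0.0]},{"linear":[0.0,0.0,-0.0253],"rotation":[0,0,-0.0]},{"linear":[0.0,0.0,-0.038],"rotation":[0,0,-0.0]},{"linear":[0.0,0.0,-0.038],"rotation":[0,0,-0.0]},{"linear":[0.0,0.0,-0.038],"rotation":[0,0,-0.0]}]
```

View pics/w15c.png

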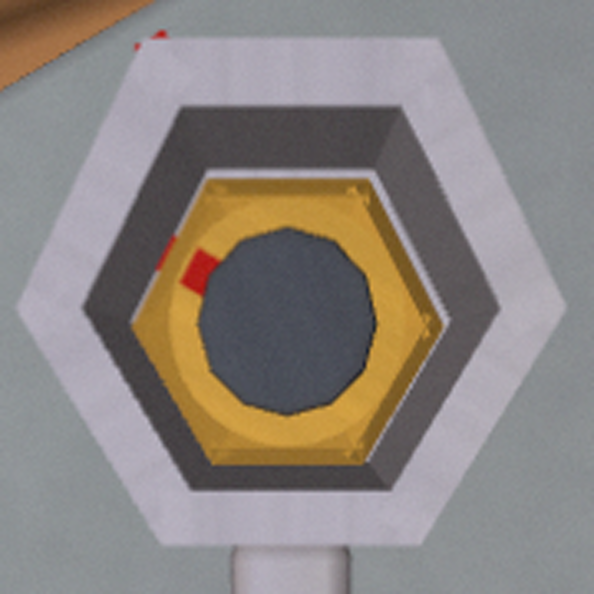

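Sliding up freely, with no load on the socket. I continue the lift.

Request:
move_arm --commands '[{"linear":[0,0,-0.0127],"rotation":[0,0,0]},{"linear":[0,0,-0.0253],"rotation":[0,0,0]},{"linear":[0,0,-0.038],"rotation":[0,0,0]},{"linear":[0,0,-0.038],"rotation":[0,0,0]},{"linear":[0,0,-0.038],"rotation":[0,0,0]}]'

```text
time_s: 14.15
eef_pos: [0.4519, 0.1654, 0.0597]
tcp_rot: [0.989, -0.149, 0.0, -0.0]
ft_force: [0.8, 0.1, -4.6]
grip_width: 0.151
```

```bash
python3 look.py w16
```

```text
14.2 [0.4516 0.1654 0.0594] yaw -17.09 [-0.05 -0.3  -4.07] [ 0.032  0.054 -0.063] 0.15196727079882283
```

View pics/w16c.png

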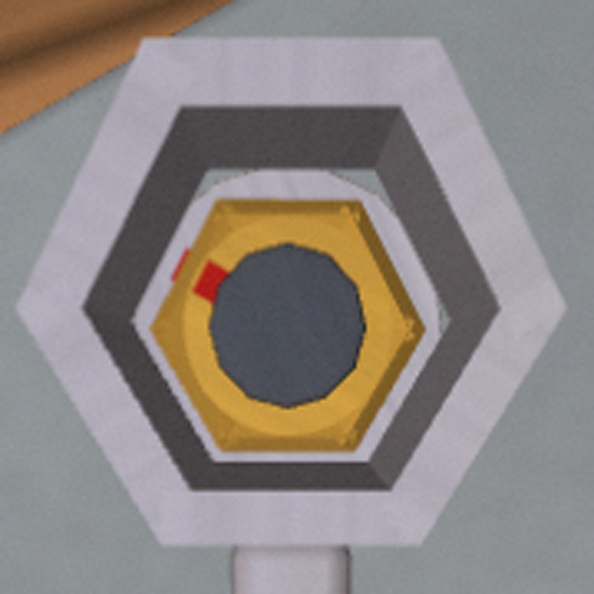

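```bash
python3 - <<'E'
from fit import *
c=capture('wrist');T=toolT()
rel(c,Z([(217,199),(360,200),(425,327),(356,451),(222,451),(151,328)]),T)
v=fithex(c,Z([(217,199),(360,200),(425,327),(356,451),(222,451),(151,328)]),T[2,3]-.037,.0208,T,0)[0]
print(T[:3,:3]@np.r_[v-[.00026,-.0001],0]+T[:3,3])
import numpy as np
D=[(.4648,.0900,37.39,83.35,1.03),(.4550,.1758,-25.37,84.84,-.33),(.46557,.08887,37.35,83.59,-.27),(.4466,.1254,9.5,87.13,.63),(.4650,.0900,37.39,83.24,1.03),(.4523,.1669,-18.61,84.0,.29),(.4518,.1654,-17.09,v[0]*1e3,v[1]*1e3)]
A=[];y=[]
for X,Y,a,vx,vy in D:
    p=np.radians(a);R=np.array([[np.cos(p),np.sin(p)],[np.sin(p),-np.cos(p)]])
    A+= [np.c_[np.eye(2),R]]; y+=list(np.array([X,Y])+R@[vx/1000,vy/1000])
A=np.vstack(A);y=np.array(y)
s,_,_,_=np.linalg.lstsq(A,y,rcond=None);print(s*1000,((A@s-y)*1000).round(2))
E
```

```text
top [84.85  1.32] -29.99 28.4 0.12
low [84.89  1.29] -30.1 21.88 0.21
nut [84.16  1.02] -30.07 20.5 0.12
[0.53137987 0.13960737 0.05925753]
[ 5.31851551e+02  1.39639653e+02  8.61904530e-02 -2.83961146e-02] [ 0.25 -0.08  0.14 -0.12  0.05 -0.08 -0.71  0.52  0.14 -0.01  0.13 -0.18
 -0.   -0.05]
```

```bash
sed -i 's/^N=.*/N=np.array([0.5320,0.1415]); G=0.0843; GY=0.0/' plan.py; python3 - <<'E'
from plan import *
print(load(),seatpose(-17.1,.059))
arc(-17.1,42.9,.059,.058,8)
emit([seatpose(42.9,.052)]*4)
E
```

```text
[0.45208785664823203, 0.165721337249636, 0.05899999999999998, -17.092000000000006] [np.float64(0.45142664885250083), np.float64(0.1662875994170832), 0.059, -17.1]
[{"linear":[-0.0002,0.0213,0.0002],"rotation":[0,0,-0.0416]},{"linear":[0.0041,0.0429,0.0005],"rotation":[0,0,-0.0833]},{"linear":[0.0112,0.0638,0.0007],"rotation":[0,0,-0.125]},{"linear":[0.021,0.0836,0.001],"rotation":[0,0,-0.1666]},{"linear":[0.0332,0.1019,0.0012],"rotation":[0,0,-0.2083]},{"linear":[0.0478,0.1185,0.0015],"rotation":[0,0,-0.25]},{"linear":[0.0643,0.1331,0.0017],"rotation":[0,0,-0.2916]},{"linear":[0.0827,0.1453,0.002],"rotation":[0,0,-0.3333]}]
[{"linear":[-0.0,-0.0,0.012],"rotation":[0,0,0.0]},{"linear":[-0.0,-0.0,0.012],"rotation":[0,0,0.0]},{"linear":[-0.0,-0.0,0.012],"rotation":[0,0,0.0]},{"linear":[-0.0,-0.0,0.012],"rotation":[0,0,0.0]}]
```

Request:
move_arm --commands '[{"linear":[-0.0002,0.0213,0.0002],"rotation":[0,0,-0.0416]},{"linear":[0.0041,0.0429,0.0005],"rotation":[0,0,-0.0833]},{"linear":[0.0112,0.0638,0.0007],"rotation":[0,0,-0.125]},{"linear":[0.021,0.0836,0.001],"rotation":[0,0,-0.1666]},{"linear":[0.0332,0.1019,0.0012],"rotation":[0,0,-0.2083]},{"linear":[0.0478,0.1185,0.0015],"rotation":[0,0,-0.25]},{"linear":[0.0643,0.1331,0.0017],"rotation":[0,0,-0.2916]},{"linear":[0.0827,0.1453,0.002],"rotation":[0,0,-0.3333]}]'

```text
time_s: 15.05
eef_pos: [0.4695, 0.0833, 0.058]
tcp_rot: [0.93, 0.368, -0.001, -0.0]
ft_force: [-0.6, 0.0, -3.7]
grip_width: 0.152
```

Request:
move_arm --commands '[{"linear":[0,0,0.012],"rotation":[0,0,0]},{"linear":[0,0,0.012],"rotation":[0,0,0]},{"linear":[0,0,0.012],"rotation":[0,0,0]},{"linear":[0,0,0.012],"rotation":[0,0,0]}]'

```text
time_s: 15.45
eef_pos: [0.469, 0.0842, 0.0521]
tcp_rot: [0.931, 0.365, -0.001, -0.0]
ft_force: [-0.4, -0.6, -5.4]
grip_width: 0.15
```

```bash
python3 look.py w17; python3 look.py w17
```

```text
15.5 [0.4692 0.0842 0.0522] yaw 42.88 [-0.33  0.08 -4.1 ] [-0.032  0.02  -0.033] 0.14910438300263726
15.55 [0.4695 0.0842 0.0523] yaw 42.9 [-0.16 -0.35 -3.83] [-0.024  0.035 -0.105] 0.15396304762505766
```

View pics/w17c.png

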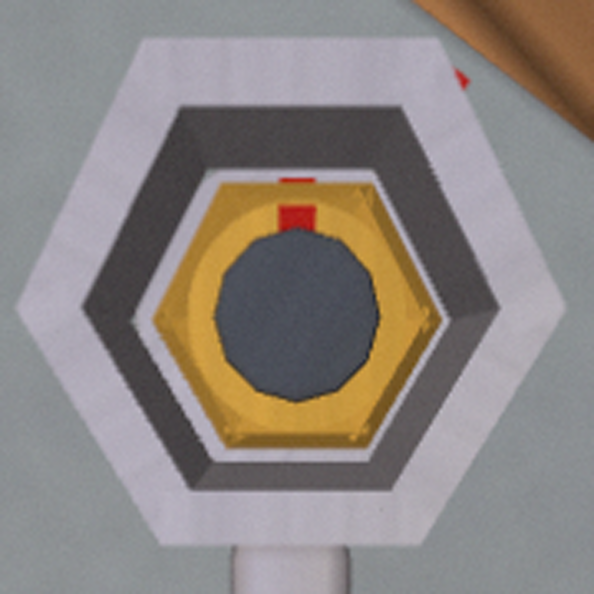

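View pics/w17.png

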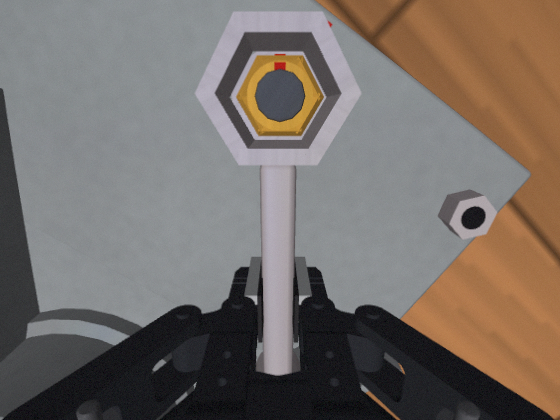

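```bash
python3 - <<'E'
from fit import *
c=capture('wrist');T=toolT()
rel(c,Z([(222,184),(373,184),(442,318),(369,447),(229,448),(154,321)]),T)
E
```

```text
top [83.38  0.83] -29.99 28.33 0.12
low [83.36  0.81] -30.1 21.83 0.21
nut [83.61  1.93] -30.44 20.5 0.08
```

```bash
python3 - <<'E'
from plan import *
t=np.array(seatpose(42.9,.052))+[.0009,-.0006,0,0]
w=[t,t]+[t-[0,0,dz,0] for dz in (.004,.009,.014,.019)]+[t-[0,0,.019,0]]*2
emit(w)
E
```

```text
[{"linear":[0.0005,0.0021,-0.0],"rotation":[0,0,0.0]},{"linear":[0.0005,0.0021,-0.0],"rotation":[0,0,0.0]},{"linear":[0.0005,0.0021,0.008],"rotation":[0,0,0.0]},{"linear":[0.0005,0.0021,0.018],"rotation":[0,0,0.0]},{"linear":[0.0005,0.0021,0.028],"rotation":[0,0,0.0]},{"linear":[0.0005,0.0021,0.038],"rotation":[0,0,0.0]},{"linear":[0.0005,0.0021,0.038],"rotation":[0,0,0.0]},{"linear":[0.0005,0.0021,0.038],"rotation":[0,0,0.0]}]
```

Request:
move_arm --commands '[{"linear":[0.0005,0.0021,0],"rotation":[0,0,0]},{"linear":[0.0005,0.0021,0],"rotation":[0,0,0]},{"linear":[0.0005,0.0021,0.008],"rotation":[0,0,0]},{"linear":[0.0005,0.0021,0.018],"rotation":[0,0,0]},{"linear":[0.0005,0.0021,0.028],"rotation":[0,0,0]},{"linear":[0.0005,0.0021,0.038],"rotation":[0,0,0]},{"linear":[0.0005,0.0021,0.038],"rotation":[0,0,0]},{"linear":[0.0005,0.0021,0.038],"rotation":[0,0,0]}]'

```text
time_s: 16.4
eef_pos: [0.4706, 0.0832, 0.033]
tcp_rot: [0.931, 0.366, -0.0, -0.0]
ft_force: [-0.1, -0.3, -4.5]
grip_width: 0.142
```

```bash
python3 look.py w18;  python3 - <<'E'
from plan import *
c=load();print(c);c[2]=.0265
line(c,2,2)
E
```

```text
16.45 [0.4707 0.0832 0.0332] yaw 42.9 [ 0.84 -0.38 -4.73] [-0.056 -0.    -0.036] 0.15037702015942844
[0.4711571746309061, 0.0835279852037517, 0.03299999999999999, 42.901999999999994]
# step mm 3.2 deg 0.0
[{"linear":[0.0,0.0,0.0065],"rotation":[0,0,-0.0]},{"linear":[0.0,0.0,0.013],"rotation":[0,0,-0.0]},{"linear":[0.0,0.0,0.013],"rotation":[0,0,-0.0]},{"linear":[0.0,0.0,0.013],"rotation":[0,0,-0.0]}]
```

View pics/w18c.png

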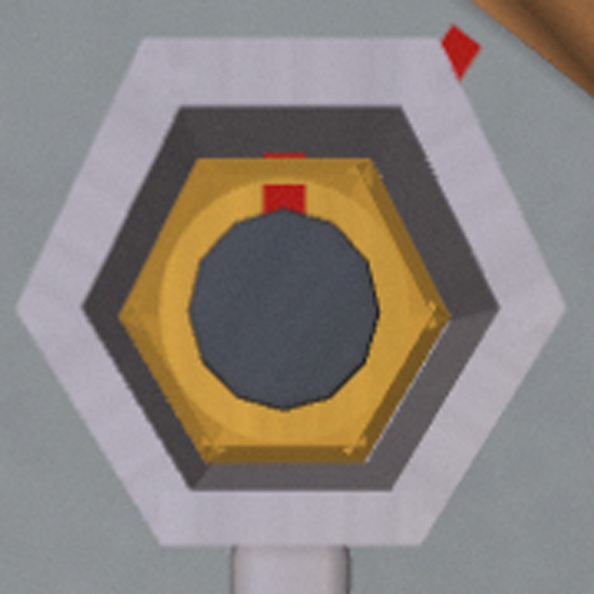

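Request:
move_arm --commands '[{"linear":[0,0,0.0065],"rotation":[0,0,0]},{"linear":[0,0,0.013],"rotation":[0,0,0]},{"linear":[0,0,0.013],"rotation":[0,0,0]},{"linear":[0,0,0.013],"rotation":[0,0,0]}]'

```text
time_s: 16.85
eef_pos: [0.4707, 0.0832, 0.0267]
tcp_rot: [0.931, 0.366, -0.0, -0.0]
ft_force: [0.3, -0.2, -3.5]
grip_width: 0.151
```

```bash
python3 look.py w19; python3 - <<'E'
from plan import *
ys=np.linspace(42.9,12.0,8)[1:]
w=[np.array(seatpose(y,.0265))+np.array([.0009,-.0006,0,0])*(y+17)/60*.7 for y in ys]
emit(w+[w[-1]])
print(load())
E
```

```text
16.9 [0.4707 0.0832 0.0268] yaw 42.9 [-0.41  0.13 -4.54] [-0.104  0.097  0.015] 0.14941849891130668
[{"linear":[0.0003,-0.0137,-0.0],"rotation":[0,0,0.0245]},{"linear":[0.0018,-0.0267,-0.0],"rotation":[0,0,0.0491]},{"linear":[0.0042,-0.0396,-0.0],"rotation":[0,0,0.0736]},{"linear":[0.0077,-0.0522,-0.0],"rotation":[0,0,0.0981]},{"linear":[0.012,-0.0645,-0.0],"rotation":[0,0,0.1226]},{"linear":[0.0174,-0.0765,-0.0],"rotation":[0,0,0.1472]},{"linear":[0.0236,-0.088,-0.0],"rotation":[0,0,0.1717]},{"linear":[0.0236,-0.088,-0.0],"rotation":[0,0,0.1717]}]
[0.4498480571229002, 0.12379163520011935, 0.02649999999999999, 11.995999999999995]
```

Request:
move_arm --commands '[{"linear":[0.0003,-0.0137,0],"rotation":[0,0,0.0245]},{"linear":[0.0018,-0.0267,0],"rotation":[0,0,0.0491]},{"linear":[0.0042,-0.0396,0],"rotation":[0,0,0.0736]},{"linear":[0.0077,-0.0522,0],"rotation":[0,0,0.0981]},{"linear":[0.012,-0.0645,0],"rotation":[0,0,0.1226]},{"linear":[0.0174,-0.0765,0],"rotation":[0,0,0.1472]},{"linear":[0.0236,-0.088,0],"rotation":[0,0,0.1717]},{"linear":[0.0236,-0.088,0],"rotation":[0,0,0.1717]}]'

```text
time_s: 17.7
eef_pos: [0.4493, 0.1237, 0.0269]
tcp_rot: [0.994, 0.105, 0.0, 0.0]
ft_force: [-0.9, -0.5, -4.9]
grip_width: 0.152
```

```bash
cat >> look.py <<'E'
N=np.array([.5320,.1410]); 
def tq(s):
    r=s['eef_pos'][:2]-N; F=s['ft_force']; return r[0]*F[1]-r[1]*F[0]+s['wrist_torque'][2]
fs=[tq(s)]
import cell
for i in range(3):
    capture('side'); fs.append(tq(get_state()))
print('torque about nut',np.round(fs,3),'mean',np.mean(fs).round(3), 'Mz',get_state()['wrist_torque'][2].round(3),get_state()['ft_force'].round(2))
E
python3 look.py w20
```

```text
17.75 [0.4494 0.1236 0.0269] yaw 12.09 [-0.2   0.25 -4.63] [0.091 0.037 0.008] 0.14941855667738388
torque about nut [-0.015 -0.001 -0.066 -0.078] mean -0.04 Mz 0.111 [-0.12  2.25 -4.87]
```

View pics/w20c.png

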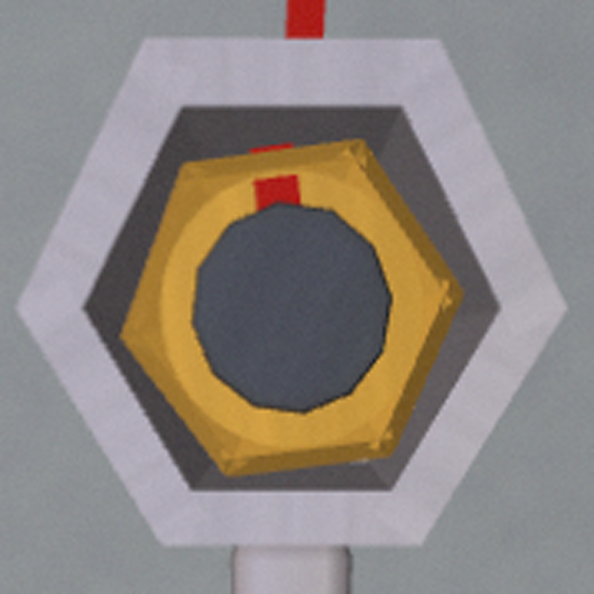

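```bash
cat > st.py <<'E'
import sys
from plan import *
y0=load()[3]; y1=float(sys.argv[1]); n=int(sys.argv[2]); h=int(sys.argv[3])
ys=np.linspace(y0,y1,n+1)[1:]
w=[np.array(seatpose(y,.0265))+np.array([.0009,-.0006,0,0])*(y+17)/60*.7 for y in ys]
emit(w+[w[-1]]*h)
E
python3 st.py 4.5 5 1
```

```text
[{"linear":[0.0,-0.0044,-0.0],"rotation":[0,0,0.0083]},{"linear":[0.0002,-0.0088,-0.0],"rotation":[0,0,0.0167]},{"linear":[0.0004,-0.0133,-0.0],"rotation":[0,0,0.025]},{"linear":[0.0008,-0.0177,-0.0],"rotation":[0,0,0.0333]},{"linear":[0.0013,-0.0221,-0.0],"rotation":[0,0,0.0416]},{"linear":[0.0013,-0.0221,-0.0],"rotation":[0,0,0.0416]}]
```

Request:
move_arm --commands '[{"linear":[0,-0.0044,0],"rotation":[0,0,0.0083]},{"linear":[0.0002,-0.0088,0],"rotation":[0,0,0.0167]},{"linear":[0.0004,-0.0133,0],"rotation":[0,0,0.025]},{"linear":[0.0008,-0.0177,0],"rotation":[0,0,0.0333]},{"linear":[0.0013,-0.0221,0],"rotation":[0,0,0.0416]},{"linear":[0.0013,-0.0221,0],"rotation":[0,0,0.0416]}]'

```text
time_s: 18.5
eef_pos: [0.4478, 0.1341, 0.0269]
tcp_rot: [0.999, 0.04, 0.0, 0.0]
ft_force: [0.4, -1.4, -3.7]
grip_width: 0.15
```

```bash
python3 look.py w21; python3 st.py 3 2 1
```

```text
18.55 [0.4478 0.1341 0.0268] yaw 4.6 [ 1.08 -0.59 -3.29] [-0.248  0.076  0.249] 0.14955532373987784
torque about nut [0.307 0.355 0.484 0.511] mean 0.414 Mz 0.341 [-0.08 -2.03 -3.53]
[{"linear":[-0.0,-0.0022,-0.0],"rotation":[0,0,0.0042]},{"linear":[0.0,-0.0044,-0.0],"rotation":[0,0,0.0084]},{"linear":[0.0,-0.0044,-0.0],"rotation":[0,0,0.0084]}]
```

View pics/w21c.png

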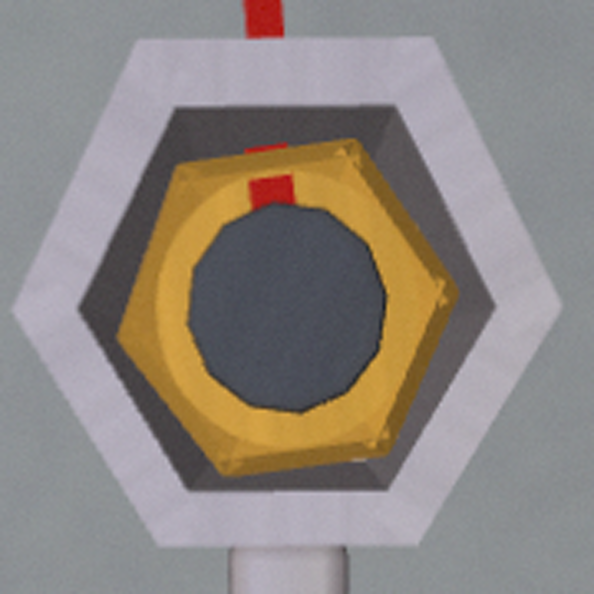

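Request:
move_arm --commands '[{"linear":[0,-0.0022,0],"rotation":[0,0,0.0042]},{"linear":[0,-0.0044,0],"rotation":[0,0,0.0084]},{"linear":[0,-0.0044,0],"rotation":[0,0,0.0084]}]'

```text
time_s: 19.0
eef_pos: [0.4476, 0.1366, 0.0268]
tcp_rot: [1.0, 0.026, 0.0, 0.0]
ft_force: [0.0, -3.2, -3.7]
grip_width: 0.152
```

```bash
python3 look.py w22; python3 st.py 2 2 1
```

```text
19.05 [0.4476 0.1366 0.0268] yaw 2.98 [-0.53 -3.17 -4.13] [-0.458  0.019  0.155] 0.15062578517866543
torque about nut [0.42  0.389 0.51  0.489] mean 0.452 Mz 0.229 [-0.17 -3.09 -4.67]
[{"linear":[0.0,-0.0015,-0.0],"rotation":[0,0,0.0028]},{"linear":[0.0,-0.003,-0.0],"rotation":[0,0,0.0055]},{"linear":[0.0,-0.003,-0.0],"rotation":[0,0,0.0055]}]
```

Request:
move_arm --commands '[{"linear":[0,-0.0015,0],"rotation":[0,0,0.0028]},{"linear":[0,-0.003,0],"rotation":[0,0,0.0055]},{"linear":[0,-0.003,0],"rotation":[0,0,0.0055]}]'

```text
time_s: 19.5
eef_pos: [0.4476, 0.1381, 0.0268]
tcp_rot: [1.0, 0.017, 0.0, 0.0]
ft_force: [0.3, -4.0, -3.8]
grip_width: 0.151
```

```bash
python3 look.py w23; python3 st.py 1.2 2 1
```

```text
19.55 [0.4476 0.1381 0.0268] yaw 1.99 [ 0.8  -2.03 -4.06] [-0.534  0.022  0.14 ] 0.15358871482950298
torque about nut [0.313 0.467 0.473 0.378] mean 0.408 Mz 0.128 [-0.52 -2.97 -4.6 ]
[{"linear":[0.0,-0.0012,-0.0],"rotation":[0,0,0.0022]},{"linear":[0.0,-0.0024,-0.0],"rotation":[0,0,0.0045]},{"linear":[0.0,-0.0024,-0.0],"rotation":[0,0,0.0045]}]
```

View pics/w23c.png

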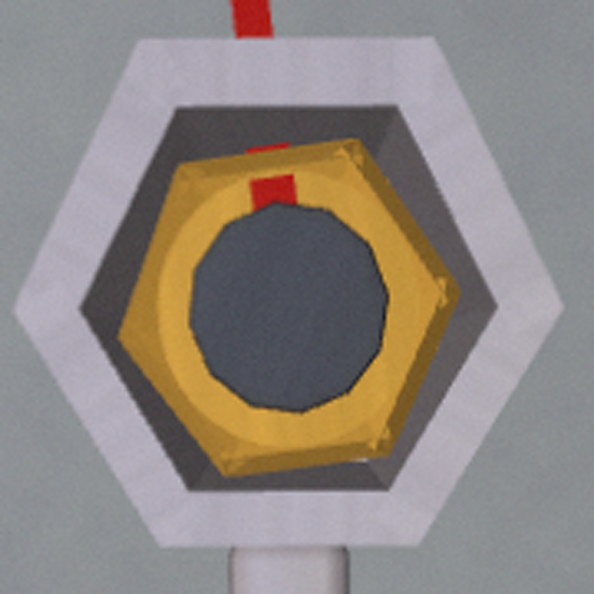

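Request:
move_arm --commands '[{"linear":[0,-0.0012,0],"rotation":[0,0,0.0022]},{"linear":[0,-0.0024,0],"rotation":[0,0,0.0045]},{"linear":[0,-0.0024,0],"rotation":[0,0,0.0045]}]'

```text
time_s: 20.0
eef_pos: [0.4475, 0.1391, 0.0268]
tcp_rot: [1.0, 0.011, 0.0, 0.0]
ft_force: [0.7, -4.4, -4.8]
grip_width: 0.149
```

```bash
python3 look.py w24; python3 st.py 0.7 1 2
```

```text
20.05 [0.4475 0.1391 0.0268] yaw 1.21 [ 0.2  -4.69 -4.35] [-0.852 -0.032  0.229] 0.14740881632869124
torque about nut [0.626 0.706 0.658 0.644] mean 0.659 Mz 0.201 [ 0.74 -5.22 -4.52]
[{"linear":[0.0,-0.0014,-0.0],"rotation":[0,0,0.0028]},{"linear":[0.0,-0.0014,-0.0],"rotation":[0,0,0.0028]},{"linear":[0.0,-0.0014,-0.0],"rotation":[0,0,0.0028]}]
```

Request:
move_arm --commands '[{"linear":[0,-0.0014,0],"rotation":[0,0,0.0028]},{"linear":[0,-0.0014,0],"rotation":[0,0,0.0028]},{"linear":[0,-0.0014,0],"rotation":[0,0,0.0028]}]'

```text
time_s: 20.5
eef_pos: [0.4475, 0.1397, 0.0268]
tcp_rot: [1.0, 0.006, 0.0, 0.0]
ft_force: [0.7, -5.7, -4.3]
grip_width: 0.154
```

```bash
python3 look.py w25; python3 st.py 0.2 1 2
```

```text
20.55 [0.4475 0.1397 0.0268] yaw 0.73 [ 1.27 -6.25 -4.82] [-0.978  0.036  0.278] 0.15249870269514296
torque about nut [0.808 0.796 0.891 0.901] mean 0.849 Mz 0.349 [ 0.86 -6.53 -3.74]
[{"linear":[0.0,-0.0015,-0.0],"rotation":[0,0,0.0027]},{"linear":[0.0,-0.0015,-0.0],"rotation":[0,0,0.0027]},{"linear":[0.0,-0.0015,-0.0],"rotation":[0,0,0.0027]}]
```

Request:
move_arm --commands '[{"linear":[0,-0.0015,0],"rotation":[0,0,0.0027]},{"linear":[0,-0.0015,0],"rotation":[0,0,0.0027]},{"linear":[0,-0.0015,0],"rotation":[0,0,0.0027]}]'

```text
time_s: 21.0
eef_pos: [0.4475, 0.1403, 0.0268]
tcp_rot: [1.0, 0.002, 0.0, 0.0]
ft_force: [0.5, -6.3, -4.4]
grip_width: 0.149
```

```bash
python3 look.py w26; python3 st.py -0.3 1 2
```

```text
21.05 [0.4475 0.1403 0.0268] yaw 0.28 [ 0.93 -7.44 -4.83] [-1.126 -0.047  0.408] 0.14852148144760546
torque about nut [1.037 0.959 0.979 1.046] mean 1.005 Mz 0.415 [ 0.69 -7.47 -5.43]
[{"linear":[0.0,-0.0015,-0.0],"rotation":[0,0,0.0028]},{"linear":[0.0,-0.0015,-0.0],"rotation":[0,0,0.0028]},{"linear":[0.0,-0.0015,-0.0],"rotation":[0,0,0.0028]}]
```

Request:
move_arm --commands '[{"linear":[0,-0.0015,0],"rotation":[0,0,0.0028]},{"linear":[0,-0.0015,0],"rotation":[0,0,0.0028]},{"linear":[0,-0.0015,0],"rotation":[0,0,0.0028]}]'

```text
time_s: 21.5
eef_pos: [0.4475, 0.1408, 0.0268]
tcp_rot: [1.0, -0.002, -0.0, 0.001]
ft_force: [0.2, -8.1, -4.5]
grip_width: 0.152
```

```bash
python3 look.py w27; python3 st.py -0.6 1 2
```

```text
21.55 [0.4475 0.1408 0.0268] yaw -0.18 [-0.   -7.72 -3.65] [-1.365 -0.049  0.512] 0.15147413703289717
torque about nut [1.165 1.143 1.059 1.265] mean 1.158 Mz 0.509 [ 0.06 -8.95 -3.3 ]
[{"linear":[0.0,-0.0009,-0.0],"rotation":[0,0,0.0017]},{"linear":[0.0,-0.0009,-0.0],"rotation":[0,0,0.0017]},{"linear":[0.0,-0.0009,-0.0],"rotation":[0,0,0.0017]}]
```

View pics/w27c.png

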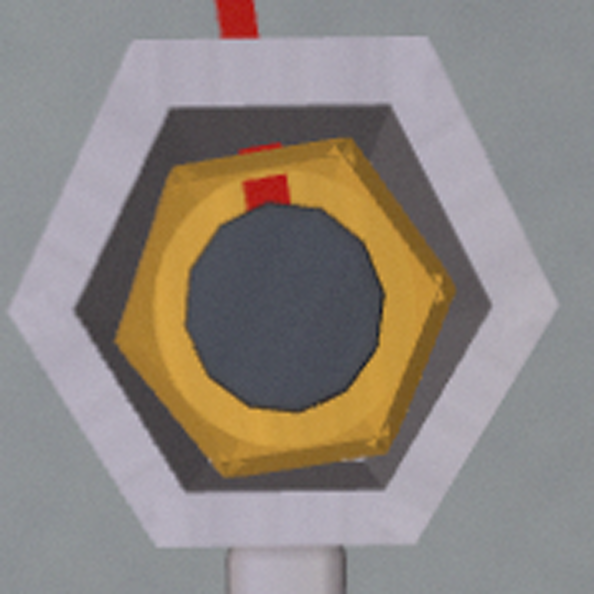

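Request:
move_arm --commands '[{"linear":[0,-0.0009,0],"rotation":[0,0,0.0017]},{"linear":[0,-0.0009,0],"rotation":[0,0,0.0017]},{"linear":[0,-0.0009,0],"rotation":[0,0,0.0017]}]'

```text
time_s: 22.0
eef_pos: [0.4475, 0.1411, 0.0268]
tcp_rot: [1.0, -0.004, -0.0, 0.001]
ft_force: [1.0, -8.1, -4.5]
grip_width: 0.153
```

```bash
python3 look.py w28; python3 - <<'E'
from h import *
s=get_state(); J=s['joint_efforts']; print(J)
E
python3 st.py 9 4 3
```

```text
22.05 [0.4475 0.1411 0.0268] yaw -0.45 [ 1.06 -9.51 -3.28] [-1.522 -0.036  0.549] 0.14976785769078052
torque about nut [1.353 1.456 1.466 1.384] mean 1.415 Mz 0.552 [ 0.23 -9.84 -4.13]
[ 3.59228589e+00 -4.00521004e+01 -4.67958838e+00  1.69900026e+00
 -3.93582357e-02  5.65405302e-01]
[{"linear":[0.0002,0.0071,-0.0],"rotation":[0,0,-0.0133]},{"linear":[0.0007,0.0142,-0.0],"rotation":[0,0,-0.0267]},{"linear":[0.0015,0.0212,-0.0],"rotation":[0,0,-0.04]},{"linear":[0.0026,0.0283,-0.0],"rotation":[0,0,-0.0534]},{"linear":[0.0026,0.0283,-0.0],"rotation":[0,0,-0.0534]},{"linear":[0.0026,0.0283,-0.0],"rotation":[0,0,-0.0534]},{"linear":[0.0026,0.0283,-0.0],"rotation":[0,0,-0.0534]}]
```

Request:
move_arm --commands '[{"linear":[0.0002,0.0071,0],"rotation":[0,0,-0.0133]},{"linear":[0.0007,0.0142,0],"rotation":[0,0,-0.0267]},{"linear":[0.0015,0.0212,0],"rotation":[0,0,-0.04]},{"linear":[0.0026,0.0283,0],"rotation":[0,0,-0.0534]},{"linear":[0.0026,0.0283,0],"rotation":[0,0,-0.0534]},{"linear":[0.0026,0.0283,0],"rotation":[0,0,-0.0534]},{"linear":[0.0026,0.0283,0],"rotation":[0,0,-0.0534]}]'

```text
time_s: 22.9
eef_pos: [0.4485, 0.1281, 0.0268]
tcp_rot: [0.997, 0.078, -0.0, -0.0]
ft_force: [-0.2, 1.2, -2.6]
grip_width: 0.151
```

```bash
python3 look.py w29; python3 - <<'E'
from plan import *
c=load();print(c);c[2]=.040
line(c,4,1)
E
```

```text
22.95 [0.4485 0.1281 0.0268] yaw 8.96 [-0.07 -0.73 -4.46] [ 0.051  0.044 -0.014] 0.15023805019885236
torque about nut [ 0.046 -0.087 -0.012 -0.041] mean -0.024 Mz -0.025 [-0.29  0.15 -3.56]
[0.4490206116092493, 0.1281126971819295, 0.02649999999999999, 9.007999999999996]
# step mm 3.4 deg 0.0
[{"linear":[0.0,0.0,-0.0068],"rotation":[0,0,-0.0]},{"linear":[0.0,0.0,-0.0135],"rotation":[0,0,-0.0]},{"linear":[0.0,0.0,-0.0203],"rotation":[0,0,-0.0]},{"linear":[0.0,0.0,-0.027],"rotation":[0,0,-0.0]},{"linear":[0.0,0.0,-0.027],"rotation":[0,0,-0.0]}]
```

View pics/w29c.png

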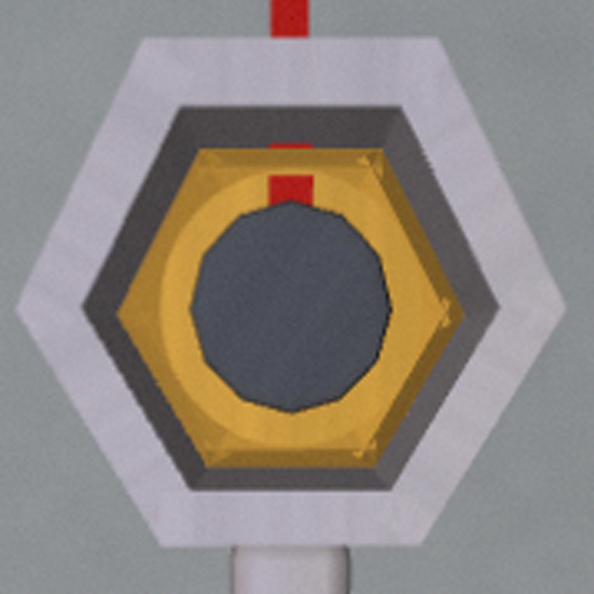

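The nut's red mark now lines up with the plate mark, the socket is centred, and the load is zero. I lift the wrench off.

Request:
move_arm --commands '[{"linear":[0,0,-0.0068],"rotation":[0,0,0]},{"linear":[0,0,-0.0135],"rotation":[0,0,0]},{"linear":[0,0,-0.0203],"rotation":[0,0,0]},{"linear":[0,0,-0.027],"rotation":[0,0,0]},{"linear":[0,0,-0.027],"rotation":[0,0,0]}]'

```text
time_s: 23.6
eef_pos: [0.4489, 0.1278, 0.0409]
tcp_rot: [0.997, 0.078, 0.001, 0.0]
ft_force: [-0.0, -0.2, -3.9]
grip_width: 0.152
```

```bash
python3 - <<'E'
from h import *
s=get_state();print(s['time_s'],s['ft_force'])
from plan import *
c=load();c[2]=.14
line(c,5,1)
E
```

```text
23.6 [-0.02340287 -0.20415943 -3.87853729]
# step mm 20.0 deg 0.0
[{"linear":[0.0,0.0,-0.04],"rotation":[0,0,-0.0]},{"linear":[0.0,0.0,-0.08],"rotation":[0,0,-0.0]},{"linear":[0.0,0.0,-0.12],"rotation":[0,0,-0.0]},{"linear":[0.0,0.0,-0.16],"rotation":[0,0,-0.0]},{"linear":[0.0,0.0,-0.2],"rotation":[0,0,-0.0]},{"linear":[0.0,0.0,-0.2],"rotation":[0,0,-0.0]}]
```

Request:
move_arm --commands '[{"linear":[0,0,-0.04],"rotation":[0,0,0]},{"linear":[0,0,-0.08],"rotation":[0,0,0]},{"linear":[0,0,-0.12],"rotation":[0,0,0]},{"linear":[0,0,-0.16],"rotation":[0,0,0]},{"linear":[0,0,-0.2],"rotation":[0,0,0]},{"linear":[0,0,-0.2],"rotation":[0,0,0]}]'

```text
time_s: 24.2
eef_pos: [0.4501, 0.1279, 0.1423]
tcp_rot: [0.997, 0.079, 0.003, 0.0]
ft_force: [1.2, 0.4, -4.5]
grip_width: 0.151
```

```bash
python3 look.py w30;  python3 - <<'E'
from plan import *
line([0.475,-0.12,0.15,12],7,0)
line([0.499,-0.349,0.10,14.88],7,1)
E
```

```text
24.25 [0.4492 0.1278 0.1411] yaw 9.01 [-0.48 -0.01 -4.14] [ 0.017  0.092 -0.016] 0.1488681084860516
torque about nut [-0.022 -0.052  0.118 -0.063] mean -0.005 Mz 0.003 [-0.42  0.72 -4.18]
# step mm 35.7 deg 0.43
[{"linear":[-0.0038,0.0712,-0.0029],"rotation":[0,0,-0.0024]},{"linear":[-0.0075,0.1424,-0.0057],"rotation":[0,0,-0.0047]},{"linear":[-0.0113,0.2135,-0.0086],"rotation":[0,0,-0.0071]},{"linear":[-0.0151,0.2847,-0.0114],"rotation":[0,0,-0.0095]},{"linear":[-0.0188,0.3559,-0.0143],"rotation":[0,0,-0.0119]},{"linear":[-0.0226,0.4271,-0.0171],"rotation":[0,0,-0.0142]},{"linear":[-0.0264,0.4982,-0.02],"rotation":[0,0,-0.0166]}]
# step mm 33.7 deg 0.41
[{"linear":[-0.0069,0.0654,0.0143],"rotation":[0,0,-0.0023]},{"linear":[-0.0138,0.1309,0.0286],"rotation":[0,0,-0.0046]},{"linear":[-0.0207,0.1963,0.0429],"rotation":[0,0,-0.0069]},{"linear":[-0.0276,0.2617,0.0571],"rotation":[0,0,-0.0092]},{"linear":[-0.0344,0.3272,0.0714],"rotation":[0,0,-0.0114]},{"linear":[-0.0413,0.3926,0.0857],"rotation":[0,0,-0.0137]},{"linear":[-0.0482,0.458,0.1],"rotation":[0,0,-0.016]},{"linear":[-0.0482,0.458,0.1],"rotation":[0,0,-0.016]}]
```

View pics/w30.png

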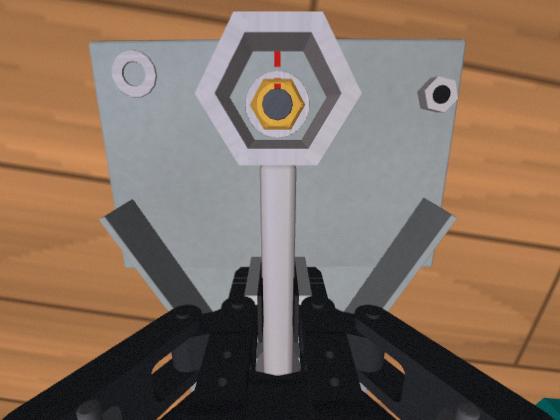

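The two red marks line up at (277,58) and (277,87). The washer and spare nut are where they were. Next I carry the wrench to the mat.

Request:
move_arm --commands '[{"linear":[-0.0038,0.0712,-0.0029],"rotation":[0,0,-0.0024]},{"linear":[-0.0075,0.1424,-0.0057],"rotation":[0,0,-0.0047]},{"linear":[-0.0113,0.2135,-0.0086],"rotation":[0,0,-0.0071]},{"linear":[-0.0151,0.2847,-0.0114],"rotation":[0,0,-0.0095]},{"linear":[-0.0188,0.3559,-0.0143],"rotation":[0,0,-0.0119]},{"linear":[-0.0226,0.4271,-0.0171],"rotation":[0,0,-0.0142]},{"linear":[-0.0264,0.4982,-0.02],"rotation":[0,0,-0.0166]}]'

```text
time_s: 25.1
eef_pos: [0.4736, -0.1215, 0.1489]
tcp_rot: [0.995, 0.104, -0.001, -0.001]
ft_force: [1.2, 0.5, -4.6]
grip_width: 0.151
```

Request:
move_arm --commands '[{"linear":[-0.0069,0.0654,0.0143],"rotation":[0,0,-0.0023]},{"linear":[-0.0138,0.1309,0.0286],"rotation":[0,0,-0.0046]},{"linear":[-0.0207,0.1963,0.0429],"rotation":[0,0,-0.0069]},{"linear":[-0.0276,0.2617,0.0571],"rotation":[0,0,-0.0092]},{"linear":[-0.0344,0.3272,0.0714],"rotation":[0,0,-0.0114]},{"linear":[-0.0413,0.3926,0.0857],"rotation":[0,0,-0.0137]},{"linear":[-0.0482,0.458,0.1],"rotation":[0,0,-0.016]},{"linear":[-0.0482,0.458,0.1],"rotation":[0,0,-0.016]}]'

```text
time_s: 25.9
eef_pos: [0.4986, -0.3543, 0.0978]
tcp_rot: [0.992, 0.128, 0.0, 0.001]
ft_force: [-0.1, -0.2, -4.7]
grip_width: 0.154
```

```bash
python3 look.py w31;  python3 - <<'E'
from plan import *
line([0.499,-0.349,0.018,14.88],6,2)
line([0.499,-0.349,0.0125,14.88],3,2)
E
```

```text
25.95 [ 0.4978 -0.3512  0.0979] yaw 14.7 [ 0.63  0.26 -4.55] [0.106 0.091 0.028] 0.14964590698026678
torque about nut [ 0.332 -0.159 -0.005 -0.384] mean -0.054 Mz 0.004 [-0.77  0.31 -3.74]
# step mm 13.7 deg 0.0
[{"linear":[-0.0,0.0,0.0273],"rotation":[0,0,-0.0]},{"linear":[-0.0,0.0,0.0547],"rotation":[0,0,-0.0]},{"linear":[-0.0,0.0,0.082],"rotation":[0,0,-0.0]},{"linear":[-0.0,0.0,0.1093],"rotation":[0,0,-0.0]},{"linear":[-0.0,0.0,0.1367],"rotation":[0,0,-0.0]},{"linear":[-0.0,0.0,0.164],"rotation":[0,0,-0.0]},{"linear":[-0.0,0.0,0.164],"rotation":[0,0,-0.0]},{"linear":[-0.0,0.0,0.164],"rotation":[0,0,-0.0]}]
# step mm 1.8 deg 0.0
[{"linear":[-0.0,0.0,0.0037],"rotation":[0,0,-0.0]},{"linear":[-0.0,0.0,0.0073],"rotation":[0,0,-0.0]},{"linear":[-0.0,0.0,0.011],"rotation":[0,0,-0.0]},{"linear":[-0.0,0.0,0.011],"rotation":[0,0,-0.0]},{"linear":[-0.0,0.0,0.011],"rotation":[0,0,-0.0]}]
```

View pics/w31.png

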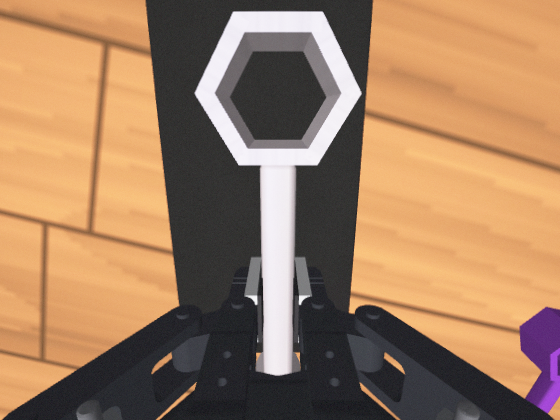

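Request:
move_arm --commands '[{"linear":[0,0,0.0273],"rotation":[0,0,0]},{"linear":[0,0,0.0547],"rotation":[0,0,0]},{"linear":[0,0,0.082],"rotation":[0,0,0]},{"linear":[0,0,0.1093],"rotation":[0,0,0]},{"linear":[0,0,0.1367],"rotation":[0,0,0]},{"linear":[0,0,0.164],"rotation":[0,0,0]},{"linear":[0,0,0.164],"rotation":[0,0,0]},{"linear":[0,0,0.164],"rotation":[0,0,0]}]'

```text
time_s: 26.9
eef_pos: [0.4984, -0.3493, 0.0178]
tcp_rot: [0.992, 0.129, -0.0, -0.0]
ft_force: [0.0, -0.6, -3.8]
grip_width: 0.147
```

Request:
move_arm --commands '[{"linear":[0,0,0.0037],"rotation":[0,0,0]},{"linear":[0,0,0.0073],"rotation":[0,0,0]},{"linear":[0,0,0.011],"rotation":[0,0,0]},{"linear":[0,0,0.011],"rotation":[0,0,0]},{"linear":[0,0,0.011],"rotation":[0,0,0]}]'

```text
time_s: 27.4
eef_pos: [0.4988, -0.3497, 0.0133]
tcp_rot: [0.992, 0.129, 0.0, 0.0]
ft_force: [-0.2, -0.5, -2.1]
grip_width: 0.153
```

```bash
python3 look.py w32
```

```text
27.45 [ 0.4989 -0.3497  0.0133] yaw 14.87 [ 0.47 -0.41 -2.07] [-0.014 -0.021 -0.054] 0.1561086604095657
torque about nut [ 0.193  0.318 -0.292  0.304] mean 0.131 Mz -0.043 [ 0.69 -0.19 -1.16]
```

Request:
move_arm --commands '[{"linear":[0,0,0.0008],"rotation":[0,0,0]},{"linear":[0,0,0.0008],"rotation":[0,0,0]}]'

```text
time_s: 27.8
eef_pos: [0.4989, -0.3497, 0.0133]
tcp_rot: [0.992, 0.129, 0.0, 0.001]
ft_force: [-1.3, 0.3, 5.0]
grip_width: 0.151
```

Request:
move_arm --commands '[{"linear":[0,0,0],"rotation":[0,0,0]},{"linear":[0,0,0],"rotation":[0,0,0]},{"linear":[0,0,0],"rotation":[0,0,0]},{"linear":[0,0,0],"rotation":[0,0,0]},{"linear":[0,0,0],"rotation":[0,0,0]},{"linear":[0,0,0],"rotation":[0,0,0]}]' --hand 0.6

```text
time_s: 28.4
eef_pos: [0.4985, -0.3493, 0.0123]
tcp_rot: [0.992, 0.129, -0.0, -0.0]
ft_force: [-0.2, 0.8, 0.3]
grip_width: 0.598
```

Request:
move_arm --commands '[{"linear":[0,0,-0.03],"rotation":[0,0,0]},{"linear":[0,0,-0.08],"rotation":[0,0,0]},{"linear":[0,0,-0.14],"rotation":[0,0,0]},{"linear":[0,0,-0.2],"rotation":[0,0,0]},{"linear":[0,0,-0.28],"rotation":[0,0,0]},{"linear":[0,0,-0.36],"rotation":[0,0,0]},{"linear":[0,0,-0.36],"rotation":[0,0,0]},{"linear":[0,0,-0.36],"rotation":[0,0,0]}]'

```text
time_s: 29.2
eef_pos: [0.4989, -0.3497, 0.1946]
tcp_rot: [0.992, 0.129, 0.001, 0.001]
ft_force: [0.1, 0.2, 0.9]
grip_width: 0.603
```

```bash
python3 - <<'E'
from h import *
s=get_state();print(s['time_s'],s['eef_pos'],s['ft_force'],s['grip_width'])
shot('wrist','w33.png'); t=shot('top','t33.png'); shot('side','s33.png')
cv2.imwrite('pics/t33c.png',cv2.resize(t['img'][175:275,150:285],None,fx=5,fy=5,interpolation=cv2.INTER_CUBIC))
E
```

```text
29.2 [ 0.49892382 -0.34968819  0.19461116] [0.08557901 0.22698006 0.9178888 ] 0.6026418517311408
```

View pics/w33.png

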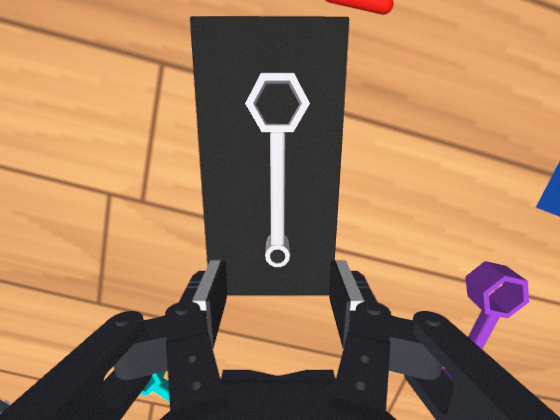

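View pics/t33c.png

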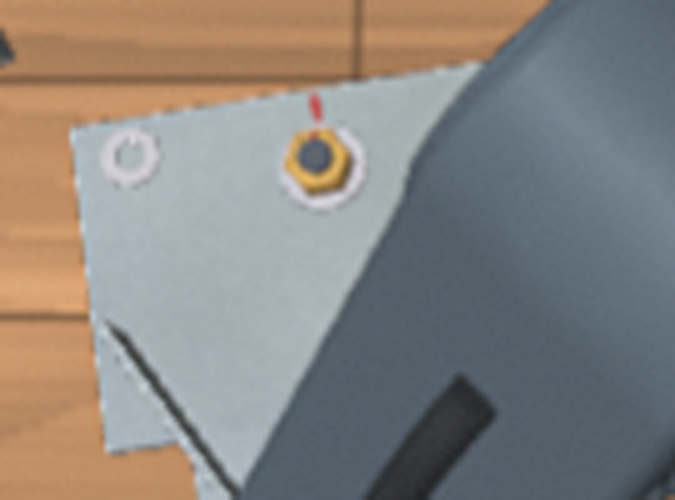

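View pics/t33.png

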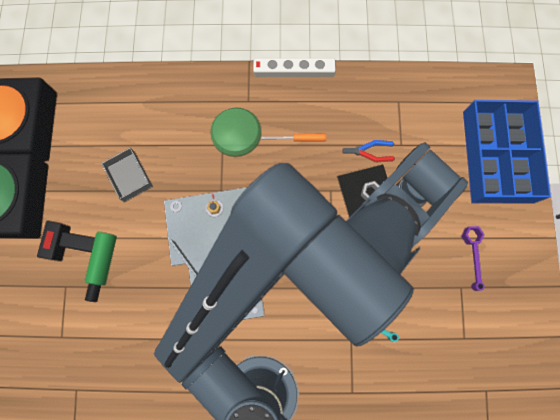

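View pics/s33.png

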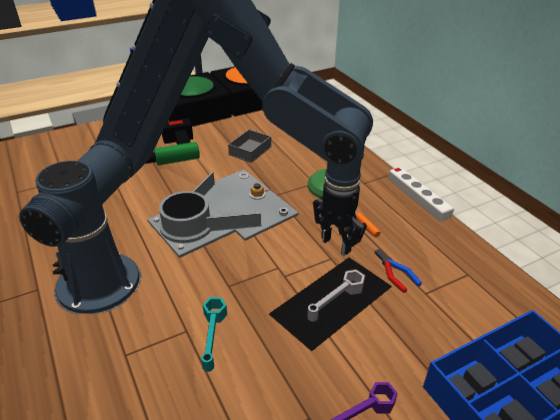

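The wrench lies flat inside the mat (ring 277,103; tail 277,256) and the gripper is clear of it. The nut's mark meets the plate mark (317,105 in the crop), and the bystanders have not moved.

```bash
python3 -c "
from cell import *
print(hand_in()); print(get_state()['time_s'])"
```

```text
the job is handed in; nothing more can be done
None
the job is handed in; nothing more can be done
```

I tightened the nut to its stop in two strokes, with one lift-and-reseat after letting the wrench back by its play. I then snugged it, laid the wrench flat on the black mat and let go; I handed in at about 29 s of the 69 s allowed.

**Last checks:**
- **Nut:** its red mark lines up with the plate mark in both the wrist and top pictures.
- **Snug torque:** the wrist readings at the end put it at about 1.35 to 1.45 N m about the nut axis, inside the 1 to 1.5 range. The noise is about 0.1 N m, so the peak could have come close to 1.5; it stayed below 2.
- **Lifting off:** there was no load on the socket either time I lifted the wrench.
- **Wrench:** it lies wholly on the mat with the gripper open and clear of it. The bystanders and both look-alikes show no movement in the last pictures.

**What did not go to plan:**
- The first move call was refused because a field was missing. I re-planned from where the arm actually stood.
- In the first stroke my estimate of the nut's centre was about 3 mm off. That put a side load of about 11 N on the socket at the end of the stroke; I corrected it before lifting.
- The top camera's first estimates of the nut and wrench differed from the wrist camera's by 2 to 3 mm. I did the seating by the wrist camera, viewing the nut through the ring.

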